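Restock the cellar's tin and matchbox shelf and set its dial

TASK

Restock the low shelf so that the older stock goes first: in each row move the two older pieces forward to the two front places, keeping their order, then put every new tin and every new matchbox from the table behind them in the back two places of its own kind's row, in any order. Each piece should lie flat and centred in its inlaid place, matchboxes lengthwise along the row. When all the stock is in, turn the dial's pointer to the long brass mark; leave the tasting glass and the pen where they are.

Things in the scene. Friction and masses are not known exactly. Their poses are not given: they have to be found in the camera images.
- rack: low wooden stock shelf, fixed: board 290 x 200 mm, top 8 mm above the table, back stop 12 mm thick and 34 mm high at the far end. Origin on the table under the middle of the eight places; x from front to back along the rows, y left. Two rows of four inlaid places 66 mm apart: round ones for tins (y = +45 mm), oblong ones for matchboxes (y = -45 mm)
- tin_place1 (a point): tin row, front place (nearest the robot end of the board): centre of the inlaid circle, on the board's top
- tin_place2 (a point): tin row, second place from the front: centre of the inlaid circle, on the board's top
- tin_place3 (a point): tin row, third place from the front: centre of the inlaid circle, on the board's top
- tin_place4 (a point): tin row, back place, next to the back stop: centre of the inlaid circle, on the board's top
- match_place1 (a point): matchbox row, front place (nearest the robot end of the board): centre of the inlaid oblong, on the board's top; its long side runs along the rack's x
- match_place2 (a point): matchbox row, second place from the front: centre of the inlaid oblong, on the board's top; its long side runs along the rack's x
- match_place3 (a point): matchbox row, third place from the front: centre of the inlaid oblong, on the board's top; its long side runs along the rack's x
- match_place4 (a point): matchbox row, back place, next to the back stop: centre of the inlaid oblong, on the board's top; its long side runs along the rack's x
- old_tin1: older stock, standing in the third place of its row at the start (the front one of the two): round flat steel tin, 50 mm across and 24 mm high, 40 to 85 g; origin at the centre of its underside, z up through the lid
- old_tin2: older stock, in the back place of its row at the start: round flat steel tin, 50 mm across and 24 mm high, 40 to 85 g; origin at the centre of its underside, z up through the lid
- new_tin1: new stock, on the table beside or before the shelf at the start; may be absent: round flat steel tin, 50 mm across and 24 mm high, 40 to 85 g; origin at the centre of its underside, z up through the lid
- new_tin2: new stock, on the table beside or before the shelf at the start; may be absent: round flat steel tin, 50 mm across and 24 mm high, 40 to 85 g; origin at the centre of its underside, z up through the lid
- old_match1: older stock, standing in the third place of its row at the start (the front one of the two): matchbox lying flat, 37 x 56 x 17 mm (its x, y, z), about 30 g, stays shut; origin at the centre of its underside
- old_match2: older stock, in the back place of its row at the start: matchbox lying flat, 37 x 56 x 17 mm (its x, y, z), about 30 g, stays shut; origin at the centre of its underside
- new_match1: new stock, on the table beside or before the shelf at the start; may be absent: matchbox lying flat, 37 x 56 x 17 mm (its x, y, z), about 30 g, stays shut; origin at the centre of its underside
- new_match2: new stock, on the table beside or before the shelf at the start; may be absent: matchbox lying flat, 37 x 56 x 17 mm (its x, y, z), about 30 g, stays shut; origin at the centre of its underside
- dial_knob (a joint): angle of the dial's knob, rad, 0 to 3.3, growing as it turns clockwise seen from above; it stays where it is left (light friction). At 0 the white pointer line on top of the knob points along the dial's -x; the long brass mark is at 2.2, one of seven marks 0.55 apart from 0 to 3.3
- dial_knob_grip (a point): point on the knob's axis at the height to grip, 45 mm above the table: the knob has an upright black bar grip 42 mm long, 14 mm thick, from 20 to 52 mm above the table; the bar lies along the dial's x when the joint is 0 and turns with it
- dial: restock dial, fixed on the table right of the shelf: a dark wooden plate 110 x 110 x 8 mm with marks round a knob; origin under its centre, on the table
- long_mark (a point): the one long brass mark on the dial's plate, on its top face, 45 mm from the knob's axis; the pointer line must point at it
- glass: stemmed tasting glass, 65 mm wide, 155 mm high, a bystander; origin at the centre of its foot
- pen: black fountain pen lying on the table, 138 mm long, a bystander; origin under its middle
Not all that is in view belongs to the job. Leave any pink look-alike of the old_match2 alone.

How it is judged:
By the outcome, as a careful person would: the job done as asked, in the order asked, and still so for the second after the job is handed in, with the robot touching nothing.
Of new_tin1, new_match1, new_tin2, new_match2 only 2 to 4 are there at a start; the rules pass over those that are not, and their reading is None.
At some moment in a run one of new_match1, new_match2, new_tin1, new_tin2, old_match1, old_match2, old_tin1, old_tin2 may be knocked a few centimetres aside while the robot is not near it.
Once in a run the grip may slacken for a moment while it holds something.
It also fails if it takes over 210 s, if anything falls off the work surface, if the arm or the gripper's body presses on something with over 40 N, if the wrist force passes 120 N, or if a joint passes its speed limit or range.

ROBOT

A 7-joint arm with a two-finger parallel gripper is mounted at the origin on the work surface; the furniture and walls round the work are solid. World frame = base frame: x ahead of the robot, y to its left, z up, the work surface at z = 0. Lengths are in m, angles in degrees, forces in N, time in s.
With the tool pointing down it reaches from about 0.425 to 0.875 m from the base axis. Payload 4.7 kg.
Tool frame: the origin (TCP) lies at the very end of the fingers, on their centre line; the grasp point (between the pads) lies 19 mm behind it; z points along the fingers, y is the line along which they close (so a half turn about z gives the same grasp; the last joint's range is limited). The gripper opens to 87 mm and grips with 3 to 60 N. Pads are 19 mm wide; open, the fingers measure 117 mm over their backs; the gripper's body (75 mm by 190 mm) begins 51 mm behind the grasp point.
Start: joints at [-69.895, 18.392, -4.016, 83.108, 1.295, 78.541, -3.26], TCP at [0.215, 0.613, 0.223] pointing down, gripper open.
Joint ranges: [-163.93, 163.93], [-17.29, 119.83], [-79.2, 71.16], [3.27, 140.29], [-89.18, 269.18], [5.43, 117.66], [-154.24, 154.24]. Speed limits (degrees/s): [147.25, 147.25, 180, 180, 180, 180, 180].

INTERFACE

Orientations are given as [roll, pitch, yaw] about the fixed x, y, z axes, in that order (R = Rz(yaw) Ry(pitch) Rx(roll)).
In Python, from cell import get_obs, eyes, env gives the robot as it stands.
- The arm moves only by the tool servo_tool, never from a script. Its argument "series" is a list that holds one entry, the list of rows, each a list of 7 numbers: the shift along the tool's x, y, z in units of 300 mm (1.0 is 300 mm), then the turn, a rotation vector about the tool's x, y, z in units of pi rad (1.0 is pi rad), then the opening, from 0 (shut) to 1 (fully open). In form: [[[tx, ty, tz, wx, wy, wz, gripper], ...]]. A call has 1 to 12 rows; each row is the pose to reach, as a shift and turn from the pose commanded when the call began, along the tool's axes at that moment, turning the shorter way round; what a row does not reach only later rows make up. A row lasts 1/12 s, in which the tool goes at most 41.7 mm and 7.16 degrees, less where a joint would pass 70% of its speed; a pose out of reach is approached as far as the arm can. A call with a number of a shift or a turn outside -1 to 1 is refused whole. A call with a gripper value outside its range is refused whole. The fingers move at their own pace and stop on an object; "grip_force" is the grip in N (left out, the last holds). Time passes only in rows, so rows that repeat a pose let the fingers close. It gives the time, the measured TCP pose, the force, the opening and the grip force at its end, in the units of the state.
- get_obs(): the state, without advancing time (a new reading comes with each control period).
- eyes.read_camera(name): name is "scene" or "top" or "wrist"; returns a dict with "frame" (400x640x3 uint8, red, green, blue), "depth" (400x640 float32, m along the optical axis (not along the pixel's ray), 0 where there is no reading), "fx", "fy", "cx", "cy" (pixels), "origin" and "rotation" of the camera in the world; the wrist camera has in their place "mount" (4x4, takes a point from camera to tool coordinates, whose origin is the TCP and whose axes are the flange's). Camera axes: x right, y down, z forward; pixel columns grow to the right and rows downward; lengths in m; the calibration is good to about 2 mm. A picture is of the moment at which its call begins: read the wrist's pose just before it.
- env.sign_off(): hands the job in; it is judged then, once.
The state is a dict: "time_s": time; "qpos": joint angles; "joint_velocities": joint speeds; "effort": joint torques, N m; "tool_pos": TCP position; "tool_rot": TCP orientation; "force": force on the tool from outside, world axes, zero at the start; "wrist_torque": the same for the moment, N m; "grip_width": finger opening in m; "grasp_force": force on a finger pad.
Only numpy, scipy, OpenCV 4.12 (cv2) and the standard library are available. Lean on these libraries where they do the work, as an engineer would, in place of code of your own. Each camera call takes 0.05 s, during which the arm holds its last target. There are 200 camera calls.

## Working session

There is one attempt and no reset: what is moved stays moved. The work goes in short steps, Python scripts to look and compute and a tool call to move; the robot and the scene stay as the last step left them, time stands still between calls to the robot, and variables do not carry over. Pictures are saved under pics/ and viewed, at most 14 in all, crops included, and the job is handed in when it is done.

Besides the shell and the picture viewer there is one more tool, called as name(argument=value, ...), one argument or row to a line, values as JSON. servo_tool: Moves the arm, as the interface text tells. Shifts and turns lie within -1 to 1; 1 stands for 300 mm of shift or pi rad of turn. Its arguments: {"type":"object","properties":{"series":{"type":"array"},"grip_force":{"type":"number"}},"required":["series"]}

```bash
mkdir -p pics; ls; python3 - <<'E'
from cell import get_obs, eyes, env
import cv2,numpy as np
o=get_obs();print({k:np.round(v,3).tolist() for k,v in o.items()})
for n in("scene","top"):
    c=eyes.read_camera(n);cv2.imwrite(f"pics/{n}0.png",c["frame"][:,:,::-1])
    print(n,c["fx"],c["fy"],c["cx"],c["cy"],c["origin"],np.round(c["rotation"],3).tolist())
E
```

```text
pics
{'time_s': 0.0, 'qpos': [-69.892, 18.439, -4.016, 83.173, 1.297, 78.539, -3.261], 'joint_velocities': [-0.045, -0.045, -0.009, -0.094, 0.045, -0.085, 0.064], 'effort': [0.0, -49.128, -0.404, -31.253, -0.064, 0.044, 0.0], 'tool_pos': [0.215, 0.613, 0.221], 'tool_rot': [-179.894, 0.007, 160.702], 'force': [0.369, 1.273, -0.78], 'wrist_torque': [-0.03, -0.006, 0.011], 'grasp_force': 0.0, 'grip_width': 0.087}
scene 393.9028190937041 393.9028190937041 317.22104108597523 203.8578531180038 [ 1.0154167  -0.87621829  0.47353941] [-114.003, -0.572, 31.664]
top 386.7407389220144 386.7407389220144 314.2242454459012 198.76535424272865 [ 0.44740981 -0.06076689  1.00365387] [-175.919, 0.365, -89.545]
```

View pics/top0.png

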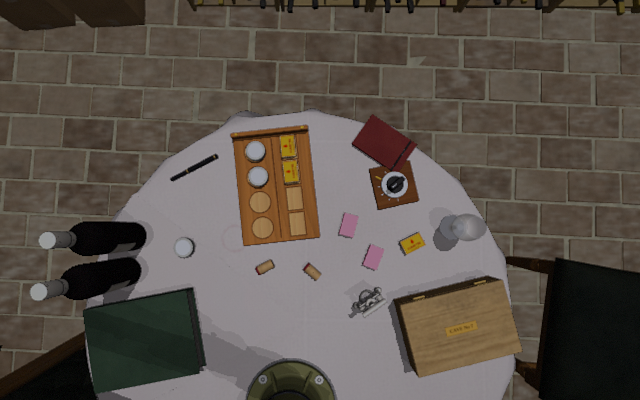

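View pics/scene0.png

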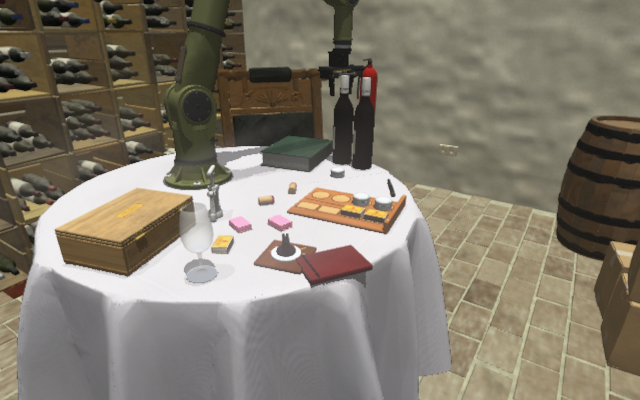

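```bash
cat > h.py <<'E'
from cell import get_obs, eyes, env
import cv2,numpy as np
from scipy.spatial.transform import Rotation as R
def cam(n):
    o=get_obs(); c=eyes.read_camera(n)
    if n=="wrist":
        T=np.eye(4);T[:3,:3]=R.from_euler("xyz",o["tool_rot"],degrees=True).as_matrix();T[:3,3]=o["tool_pos"]
        T=T@np.array(c["mount"])
        c["R"],c["t"]=T[:3,:3],T[:3,3]
    else: c["R"]=R.from_euler("xyz",c["rotation"],degrees=True).as_matrix();c["t"]=np.array(c["origin"])
    return c
def pt(c,uv,z):
    uv=np.atleast_2d(np.asarray(uv,float))
    d=np.c_[(uv[:,0]-c["cx"])/c["fx"],(uv[:,1]-c["cy"])/c["fy"],np.ones(len(uv))]@c["R"].T
    return c["t"]+d*((z-c["t"][2])/d[:,2])[:,None]
def px(c,p):
    q=(np.atleast_2d(p)-c["t"])@c["R"]
    return np.c_[q[:,0]/q[:,2]*c["fx"]+c["cx"],q[:,1]/q[:,2]*c["fy"]+c["cy"]]
def blobs(c,lo,hi,z,amin=40,name=""):
    hsv=cv2.cvtColor(c["frame"],cv2.COLOR_RGB2HSV)
    m=cv2.inRange(hsv,np.array(lo),np.array(hi))
    m=cv2.morphologyEx(m,cv2.MORPH_CLOSE,np.ones((3,3),np.uint8))
    out=[]
    for k in cv2.findContours(m,cv2.RETR_EXTERNAL,cv2.CHAIN_APPROX_NONE)[0]:
        if cv2.contourArea(k)<amin: continue
        w=pt(c,k[:,0],z)[:,:2]; r=cv2.minAreaRect((w*1000).astype(np.float32))
        b=cv2.boundingRect(k)
        out.append((r,b)); print(name,"c",np.round(r[0],1),"size",np.round(r[1],1),"ang",round(r[2],1),"box",b)
    return out
def save(c,n,roi=None,s=1):
    im=c["frame"][:,:,::-1]
    if roi: x,y,w,h=roi; im=im[y:y+h,x:x+w]
    cv2.imwrite(f"pics/{n}.png",cv2.resize(im,None,fx=s,fy=s,interpolation=cv2.INTER_CUBIC))
E
python3 - <<'E'
from h import *
c=cam("top")
print(R.from_euler("xyz",c["rotation"],degrees=True).as_matrix().round(3).tolist())
print("base px",px(c,[[0,0,0],[.5,0,0],[.5,.2,0]]))
save(c,"crop1",(150,100,330,220),2.4)
blobs(c,(20,120,120),(32,255,255),.017,name="yellow")
blobs(c,(140,40,80),(179,160,255),.017,name="pink")
blobs(c,(8,110,80),(19,255,255),.008,300,name="wood")
D=c["depth"];print([ (p,float(D[p[1],p[0]])) for p in [(184,247),(232,237),(412,243),(255,152),(279,220)]])
for p in [(184,247),(255,152),(258,178),(412,243)]:
    print(p,c["frame"][p[1],p[0]],pt(c,p,c["t"][2]-D[p[1],p[0]]).round(3))
E
```

```text
[[0.008, -0.997, 0.071], [-1.0, -0.007, 0.007], [-0.006, -0.071, -0.997]]
base px [[291.1220909  405.05018139]
 [293.46534955 205.88657097]
 [216.65924705 205.30349222]]
yellow c [ 197.2 -421.8] size [20.6 77.6] ang 13.2 box (445, 321, 32, 15)
yellow c [ 407.  -303.2] size [32.5 51.2] ang 26.8 box (401, 234, 23, 20)
yellow c [588.7   7.9] size [51.5 34.4] ang 6.9 box (283, 161, 16, 21)
yellow c [654.7  16.6] size [52.4 35. ] ang 6.3 box (280, 136, 16, 21)
pink c [ 371.8 -203.6] size [39.1 58. ] ang 68.7 box (362, 244, 22, 26)
pink c [ 452.1 -140.9] size [39. 58.] ang 74.2 box (338, 213, 21, 25)
wood c [ 200.3 -423.1] size [191.5 269.8] ang 13.9 box (400, 280, 122, 97)
wood c [ 536.3 -264.4] size [ 60.9 104.1] ang 12.3 box (374, 178, 45, 31)
wood c [545.5  46.4] size [274.8 197.2] ang 6.8 box (233, 132, 87, 114)
[((184, 247), 0.974316418170929), ((232, 237), 1.0006858110427856), ((412, 243), 0.9806581735610962), ((255, 152), 0.9828397035598755), ((279, 220), 0.9938123226165771)]
(184, 247) [153 155 164] [[0.393 0.272 0.029]]
(255, 152) [154 155 164] [[0.637 0.099 0.021]]
(258, 178) [153 155 164] [[0.569 0.089 0.027]]
(412, 243) [156  96   9] [[ 0.408 -0.301  0.023]]
```

View pics/crop1.png

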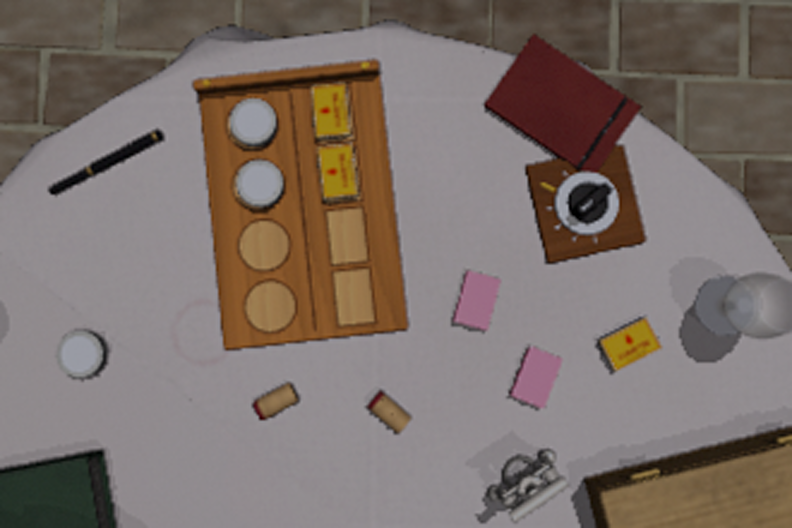

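```bash
cat >> h.py <<'E'
def rel(pos,yaw):
    "tool-frame units from the measured pose to a tool-down pose"
    o=get_obs();M=R.from_euler("xyz",o["tool_rot"],degrees=True)
    T=R.from_euler("xyz",[180,0,yaw],degrees=True)
    print("at",np.round(o["tool_pos"],4),np.round(o["tool_rot"],2),"q7",round(o["qpos"][6],1),"->",pos,yaw)
    print("shift",np.round(M.inv().apply(np.array(pos)-o["tool_pos"])/.3,4),"turn",np.round((M.inv()*T).as_rotvec()/np.pi,4))
E
python3 - <<'E'
from h import *
c=cam("top");D=c["depth"]
for u,v in [(50,240),(40,292),(100,238),(95,280),(135,238),(135,278)]:
    d=D[v,u];p=c["t"]+c["R"]@np.array([(u-c["cx"])/c["fx"]*d,(v-c["cy"])/c["fy"]*d,d]);print((u,v),p.round(3))
blobs(c,(8,60,140),(22,160,255),.008,100,name="inlay")
w=cam("wrist");print(np.round(w["mount"],4).tolist(),w["fx"])
rel([.215,.613,.42],160.7);rel([.5,.05,.42],186.8)
E
```

```text
(50, 240) [0.42  0.41  0.321]
(40, 292) [0.329 0.422 0.32 ]
(100, 238) [0.42  0.381 0.214]
(95, 280) [0.335 0.391 0.207]
(135, 238) [0.416 0.379 0.066]
(135, 278) [0.315 0.393 0.027]
inlay c [443.4  79.8] size [48.8 46.3] ang 0.9 box (253, 218, 19, 20)
inlay c [454.9  -9.9] size [55.3 35.7] ang 7.1 box (289, 212, 17, 23)
inlay c [510.3  87.4] size [49.3 49.1] ang 0.9 box (250, 192, 20, 20)
inlay c [520.4  -1.9] size [55.5 35.4] ang 6.9 box (287, 187, 16, 23)
[[0.0001, -0.964, -0.2658, 0.0717], [1.0, 0.0004, -0.0012, 0.0006], [0.0013, -0.2658, 0.964, -0.1615], [0.0, 0.0, 0.0, 1.0]] 280.3647974988959
at [0.2148 0.6133 0.2221] [-1.7995e+02  1.0000e-02  1.6071e+02] q7 -3.3 -> [0.215, 0.613, 0.42] 160.7
shift [-0.0011 -0.0011 -0.6597] turn [-0.0003  0.      0.    ]
at [0.2148 0.6133 0.2221] [-1.7995e+02  1.0000e-02  1.6071e+02] q7 -3.3 -> [0.5, 0.05, 0.42] 186.8
shift [-1.5178 -1.4584 -0.6584] turn [-0.0003 -0.     -0.145 ]
```

servo_tool(
  series=[
    [[0,0,-0.66,0,0,0,1],[0,0,-0.66,0,0,0,1],[0,0,-0.66,0,0,0,1],[0,0,-0.66,0,0,0,1],[0,0,-0.66,0,0,0,1],[-0.9,-0.86,-0.66,0,0,0,1],[-0.9,-0.86,-0.66,0,0,0,1],[-0.9,-0.86,-0.66,0,0,0,1],[-0.9,-0.86,-0.66,0,0,0,1],[-0.9,-0.86,-0.66,0,0,0,1],[-0.9,-0.86,-0.66,0,0,0,1],[-0.9,-0.86,-0.66,0,0,0,1]],
  ],
  grip_force=20,
)

```text
time_s: 1.25
tool_pos: [0.3478, 0.3515, 0.4207]
tool_rot: [180.0, 0.0, 160.7]
force: [0.5, 0.8, 1.1]
grip_width: 0.087
grasp_force: 0.0
```

```bash
python3 - <<'E'
from h import *
rel([.5,.05,.40],186.8)
E
```

```text
at [0.3478 0.3515 0.4207] [179.97   0.   160.71] q7 22.1 -> [0.5, 0.05, 0.4] 186.8
shift [-0.8109 -0.781   0.0685] turn [ 2.00e-04  1.00e-04 -1.45e-01]
```

servo_tool(
  series=[
    [[-0.74,-0.97,0.068,0,0,-0.145,1],[-0.74,-0.97,0.068,0,0,-0.145,1],[-0.74,-0.97,0.068,0,0,-0.145,1],[-0.74,-0.97,0.068,0,0,-0.145,1],[-0.74,-0.97,0.4,0,0,-0.145,1],[-0.74,-0.97,0.4,0,0,-0.145,1],[-0.74,-0.97,0.4,0,0,-0.145,1],[-0.74,-0.97,0.4,0,0,-0.145,1],[-0.74,-0.97,0.4,0,0,-0.145,1],[-0.74,-0.97,0.4,0,0,-0.145,1],[-0.74,-0.97,0.4,0,0,-0.145,1],[-0.74,-0.97,0.4,0,0,-0.145,1]],
  ],
)

```text
time_s: 2.25
tool_pos: [0.4602, 0.0043, 0.3]
tool_rot: [180.0, -0.1, -173.4]
force: [-0.3, 0.1, 0.5]
grip_width: 0.087
grasp_force: 0.0
```

```bash
python3 - <<'E'
from h import *
o=get_obs();print(o["tool_pos"],o["tool_rot"],np.round(o["qpos"],1))
c=cam("wrist");save(c,"w1")
blobs(c,(8,60,140),(22,160,255),.008,100,name="inlay")
blobs(c,(20,120,120),(32,255,255),.017,name="yellow")
E
```

```text
[0.46022511 0.00434618 0.30001934] [ 1.79964985e+02 -7.11930447e-02 -1.73398965e+02] [-39.1  -9.   31.6 102.4   4.7  85.4  88.4]
inlay c [510.6  86. ] size [50.8 51. ] ang 6.6 box (341, 190, 31, 30)
inlay c [521.9  -2.8] size [56.1 37.6] ang 6.6 box (292, 189, 23, 33)
inlay c [445.6  78.4] size [50.6 51.6] ang 53.6 box (342, 150, 32, 33)
inlay c [456.6 -11.4] size [55.3 36. ] ang 6.6 box (291, 149, 23, 35)
inlay c [333.9 -55.3] size [37.4 11.4] ang 48.3 box (271, 70, 20, 24)
yellow c [674.   15.8] size [22.4 36.1] ang 6.6 box (294, 283, 21, 12)
yellow c [588.2   5.6] size [44.6 36.2] ang 6.6 box (293, 232, 22, 25)
yellow c [ 408.5 -304.1] size [33.7 53.1] ang 27.9 box (93, 97, 41, 33)
yellow c [ 269.2 -346. ] size [ 4.8 31.4] ang 14.6 box (64, 2, 23, 7)
```

View pics/w1.png

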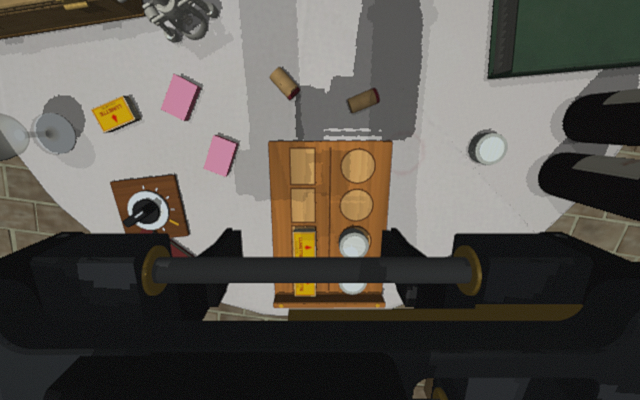

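```bash
python3 - <<'E'
from h import *
o=np.array([548.7,45.7]);a=np.deg2rad(6.65);ex=np.array([np.cos(a),np.sin(a)]);ey=np.array([-ex[1],ex[0]])
for n,y in(("t",45),("m",-45)):
    for i in range(4): print(n,i+1,(o+(-99+66*i)*ex+y*ey).round(1))
c=cam("top")
g=cv2.medianBlur(cv2.cvtColor(c["frame"],cv2.COLOR_RGB2HSV)[:,:,1],3)
m=((g<45)*255).astype(np.uint8)
box=cv2.boxPoints(((o[0]-12,o[1]),(270,185),np.rad2deg(a)));P=px(c,np.c_[box/1000,np.full(4,.02)])
k=np.zeros_like(m);cv2.fillPoly(k,[P.astype(int)],255)
for q in cv2.findContours(m&k,cv2.RETR_EXTERNAL,cv2.CHAIN_APPROX_NONE)[0]:
    if cv2.contourArea(q)>60:
        (u,v),r=cv2.minEnclosingCircle(q);print("tin px",u,v,r,(pt(c,(u,v),.032)*1000).round(1))
rel([.577,.095,.10],186.65)
E
```

```text
t 1 [445.2  78.9]
t 2 [510.7  86.6]
t 3 [576.3  94.2]
t 4 [641.8 101.9]
m 1 [455.6 -10.5]
m 2 [521.1  -2.8]
m 3 [586.7   4.8]
m 4 [652.2  12.5]
tin px 301.0 207.5 35.33068084716797 [[494.4 -20.9  32. ]]
tin px 255.125 150.5 9.925603866577148 [[638.6  97.3  32. ]]
at [0.4606 0.0069 0.301 ] [ 1.7996e+02  4.0000e-02 -1.7311e+02] q7 88.4 -> [0.577, 0.095, 0.1] 186.65
shift [-0.4199  0.2447  0.6705] turn [0.0002 0.0002 0.0013]
```

servo_tool(
  series=[
    [[-0.42,0.245,0.67,0,0,0.001,1],[-0.42,0.245,0.67,0,0,0.001,1],[-0.42,0.245,0.67,0,0,0.001,1],[-0.42,0.245,0.67,0,0,0.001,1],[-0.42,0.245,0.67,0,0,0.001,1],[-0.42,0.245,0.67,0,0,0.001,1],[-0.42,0.245,0.67,0,0,0.001,1],[-0.42,0.245,0.67,0,0,0.001,1],[-0.42,0.245,0.67,0,0,0.001,1],[-0.42,0.245,0.67,0,0,0.001,1]],
  ],
)

```text
time_s: 3.18
tool_pos: [0.5781, 0.0937, 0.1021]
tool_rot: [179.9, 0.2, -173.4]
force: [-0.1, 0.3, -0.4]
grip_width: 0.0868
grasp_force: 0.0
```

```bash
python3 - <<'E'
from h import *
rel([.5765,.0945,.013],186.65)
c=cam("wrist");save(c,"w2")
E
```

```text
at [0.5781 0.0937 0.1021] [ 179.93    0.22 -173.37] q7 92.9 -> [0.5765, 0.0945, 0.013] 186.65
shift [0.006  0.0027 0.2969] turn [ 0.0004  0.0012 -0.0001]
```

View pics/w2.png

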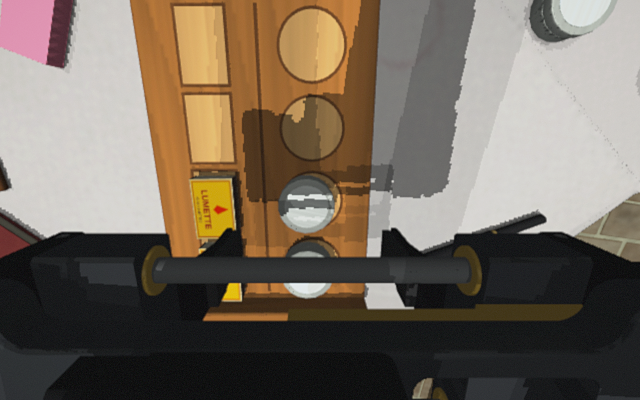

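```bash
python3 - <<'E'
from h import *
c=cam("wrist")
print((pt(c,[(307,203)],.032)*1000).round(1),(pt(c,[(311,44),(311,128)],.008)*1000).round(1), px(c,[[.5763,.0942,.032],[.4452,.0789,.008],[.5107,.0866,.008]]).round(1))
blobs(c,(8,60,140),(22,160,255),.008,100,name="inlay")
hsv=cv2.cvtColor(c["frame"],cv2.COLOR_RGB2HSV);m=cv2.inRange(hsv,np.array((0,0,60)),np.array((179,70,255)));m[:,:255]=0;m[:,365:]=0;m[:150]=0;m[240:]=0
for q in cv2.findContours(m,cv2.RETR_EXTERNAL,cv2.CHAIN_APPROX_NONE)[0]:
    if cv2.contourArea(q)>200: print(cv2.minEnclosingCircle(q),cv2.boundingRect(q))
E
```

```text
[[573.   89.3  32. ]] [[445.   77.9   8. ]
 [511.1  85.6   8. ]] [[312.3 207.3]
 [312.2  44.5]
 [312.2 127.7]]
inlay c [598.5   1.6] size [65.2 40.4] ang 7.2 box (188, 178, 48, 66)
inlay c [511.  101.8] size [46.4 11.7] ang 2.2 box (321, 102, 16, 55)
inlay c [496.1  72.5] size [13.7 20.9] ang 58.2 box (286, 98, 20, 25)
inlay c [522.6  -3.2] size [57.4 38.9] ang 6.8 box (184, 95, 51, 68)
inlay c [446.1  78.4] size [52.2 53.3] ang 6.6 box (279, 9, 66, 72)
inlay c [457.  -11.1] size [57.4 38.9] ang 6.6 box (174, 6, 54, 79)
((306.4557800292969, 203.8887939453125), 29.105493545532227) (278, 175, 57, 58)
```

servo_tool(
  series=[
    [[0.017,-0.012,0.297,0,0,0,1],[0.017,-0.012,0.297,0,0,0,1],[0.017,-0.012,0.297,0,0,0,1],[0.017,-0.012,0.297,0,0,0,1],[0.017,-0.012,0.297,0,0,0,0],[0.017,-0.012,0.297,0,0,0,0],[0.017,-0.012,0.297,0,0,0,0],[0.017,-0.012,0.297,0,0,0,0],[0.017,-0.012,0.297,0,0,0,0],[0.017,-0.012,0.297,0,0,0,0]],
  ],
  grip_force=20,
)

```text
time_s: 4.12
tool_pos: [0.5726, 0.0895, 0.0109]
tool_rot: [180.0, 0.0, -173.4]
force: [-0.6, 0.9, -0.1]
grip_width: 0.0547
grasp_force: 0.0
```

```bash
python3 - <<'E'
from h import *
print(get_obs()["grip_width"],get_obs()["grasp_force"])
rel([.446,.0784,.013],186.65)
E
```

```text
0.05473624391239014 0.0
at [0.5726 0.0895 0.0109] [ 1.7998e+02  4.0000e-02 -1.7337e+02] q7 96.2 -> [0.446, 0.0784, 0.013] 186.65
shift [ 0.4235  0.012  -0.0073] turn [ 0.0001  0.0002 -0.0001]
```

servo_tool(
  series=[
    [[0,0,0,0,0,0,0],[0,0,0,0,0,0,0],[0,0,0,0,0,0,0],[0,0,-0.1,0,0,0,0],[0.1,0,-0.1,0,0,0,0],[0.2,0.005,-0.1,0,0,0,0],[0.3,0.01,-0.1,0,0,0,0],[0.4,0.012,-0.1,0,0,0,0],[0.424,0.012,-0.1,0,0,0,0],[0.424,0.012,-0.1,0,0,0,0]],
  ],
)

```text
time_s: 4.95
tool_pos: [0.4432, 0.0783, 0.04]
tool_rot: [179.9, -0.1, -173.3]
force: [0.3, 0.2, -0.5]
grip_width: 0.0502
grasp_force: 20.0
```

```bash
python3 - <<'E'
from h import *
print(get_obs()["grip_width"],get_obs()["grasp_force"])
rel([.446,.0784,.013],186.65);rel([.446,.0784,.013],186.65)
E
```

```text
0.05017684741476598 20.040476066060364
at [0.4432 0.0783 0.04  ] [ 1.7991e+02 -1.0000e-01 -1.7334e+02] q7 86.4 -> [0.446, 0.0784, 0.013] 186.65
shift [-0.0093 -0.001   0.0901] turn [ 0.0005 -0.0005  0.    ]
at [0.4432 0.0783 0.04  ] [ 1.7991e+02 -1.0000e-01 -1.7334e+02] q7 86.4 -> [0.446, 0.0784, 0.013] 186.65
shift [-0.0093 -0.001   0.0901] turn [ 0.0005 -0.0005  0.    ]
```

servo_tool(
  series=[
    [[-0.005,0,0.04,0,0,0,0],[-0.005,0,0.07,0,0,0,0],[-0.005,0,0.07,0,0,0,0],[-0.005,0,0.07,0,0,0,0]],
  ],
)

```text
time_s: 5.28
tool_pos: [0.4474, 0.078, 0.0189]
tool_rot: [-179.9, -0.1, -173.4]
force: [0.5, 0.0, -0.4]
grip_width: 0.0495
grasp_force: 20.0
```

```bash
python3 - <<'E'
from h import *
rel([.446,.0784,.013],186.65)
c=cam("wrist");rel([.446,.0784,.013],186.65)
save(c,"w3",(200,100,240,180),2.5)
E
```

```text
at [0.4474 0.078  0.0189] [-1.7992e+02 -7.0000e-02 -1.7340e+02] q7 87.9 -> [0.446, 0.0784, 0.013] 186.65
shift [0.0044 0.0018 0.0197] turn [-0.0004 -0.0004 -0.0003]
at [0.4477 0.0781 0.0193] [-1.7994e+02 -2.0000e-02 -1.7340e+02] q7 87.9 -> [0.446, 0.0784, 0.013] 186.65
shift [0.0054 0.0015 0.021 ] turn [-0.0003 -0.0001 -0.0003]
```

View pics/w3.png

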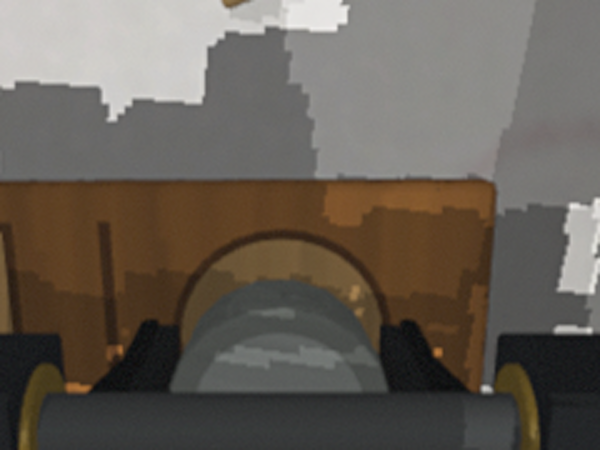

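servo_tool(
  series=[
    [[0.004,0.001,0.022,0,0,0,0],[0.004,0.001,0.022,0,0,0,0],[0.004,0.001,0.022,0,0,0,1],[0.004,0.001,0.022,0,0,0,1],[0.004,0.001,0.022,0,0,0,1],[0,0,-0.1,0,0,0,1],[0,0,-0.22,0,0,0,1],[-0.2,0,-0.27,0,0,0,1],[-0.4,0,-0.27,0,0,0,1],[-0.649,-0.006,-0.27,0,0,0,1],[-0.649,-0.006,-0.27,0,0,0,1],[-0.649,-0.006,-0.27,0,0,0,1]],
  ],
)

```text
time_s: 6.33
tool_pos: [0.6441, 0.1002, 0.1009]
tool_rot: [180.0, 0.2, -173.3]
force: [0.6, 0.7, -0.8]
grip_width: 0.0869
grasp_force: 0.0
```

```bash
cat >> h.py <<'E'
ORG=np.array([549.5,45.2]);A=np.deg2rad(6.65);EX=np.array([np.cos(A),np.sin(A)]);EY=np.array([-EX[1],EX[0]])
def place(k,i): return ORG+(-99+66*(i-1))*EX+(45 if k=="t" else -45)*EY
def tins(c,near,z=.032,rad=45,smax=70):
    "grey blobs near a world point (mm)"
    hsv=cv2.cvtColor(c["frame"],cv2.COLOR_RGB2HSV);m=cv2.inRange(hsv,np.array((0,0,60)),np.array((179,smax,255)))
    t=np.linspace(0,6.28,40);P=px(c,np.c_[(near[0]+rad*np.cos(t))/1e3,(near[1]+rad*np.sin(t))/1e3,np.full(40,z)])
    k=np.zeros_like(m);cv2.fillPoly(k,[P.astype(int)],255)
    for q in cv2.findContours(m&k,cv2.RETR_EXTERNAL,cv2.CHAIN_APPROX_NONE)[0]:
        if cv2.contourArea(q)>100:
            (u,v),r=cv2.minEnclosingCircle(q);w=(pt(c,(u,v),z)*1000)[0,:2];e=(pt(c,(u+r,v),z)*1000)[0,:2]
            print("tin px",round(u),round(v),round(r),w.round(1),"r mm",np.linalg.norm(e-w).round(1))
E
python3 - <<'E'
from h import *
print(place("t",4),place("t",1))
c=cam("wrist"); rel([.6385,.0965,.012],186.65)
tins(c,place("t",4)-4,rad=33); tins(c,place("t",1),rad=36,smax=60)
tins(c,place("t",2),rad=32)
blobs(c,(20,120,120),(32,255,255),.025,name="yellow")
save(c,"w4",(150,0,330,300),2)
E
```

```text
[642.62275704 101.36183866] [445.95488405  78.43264906]
at [0.6482 0.1003 0.1002] [-179.86    0.37 -173.28] q7 96.4 -> [0.6385, 0.0965, 0.012] 186.65
shift [ 0.0355 -0.008   0.2937] turn [-0.0008  0.0021  0.0004]
tin px 309 204 29 [639.5  97.3] r mm 25.1
yellow c [655.9  15.1] size [55.  35.8] ang 6.1 box (192, 179, 44, 60)
yellow c [590.6   6.8] size [54.5 35.7] ang 7.1 box (182, 98, 49, 69)
yellow c [531.    5.8] size [ 6.  39.7] ang 89.2 box (202, 24, 9, 58)
yellow c [515.  102.4] size [ 7.9 39.1] ang 89.8 box (328, 17, 12, 58)
yellow c [523.7  17.7] size [51.5  6.5] ang 3.4 box (217, 6, 11, 76)
```

View pics/w4.png

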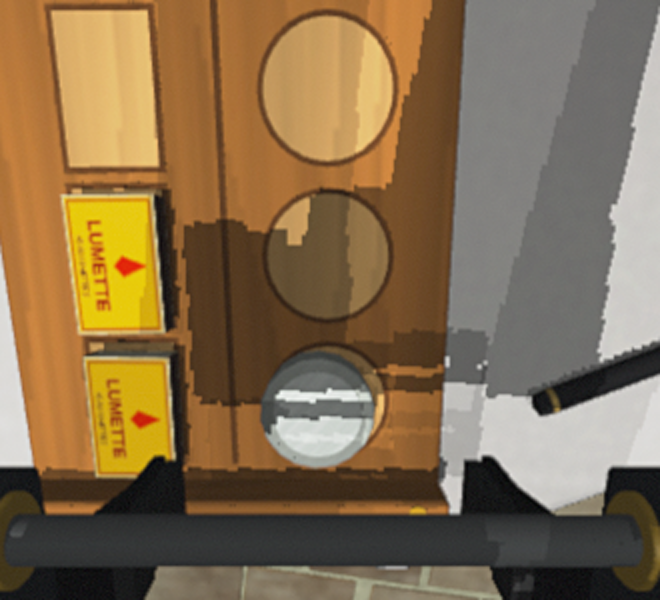

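```bash
python3 - <<'E'
from h import *
for i in range(2):
    c=cam("wrist"); rel([.6385,.0965,.012],186.65)
    tins(c,place("t",4)-4,rad=33)
    blobs(c,(20,120,120),(32,255,255),.025,500,name="yellow")
    hsv=cv2.cvtColor(c["frame"],cv2.COLOR_RGB2HSV)
    blobs(c,(8,60,140),(22,160,255),.008,600,name="inlay")
print(px(c,[[*place("t",3)/1000,.008],[*place("t",2)/1000,.008]]))
E
```

```text
at [0.6446 0.0995 0.0998] [-1.7986e+02  1.4000e-01 -1.7334e+02] q7 96.3 -> [0.6385, 0.0965, 0.012] 186.65
shift [ 0.0221 -0.0069  0.2926] turn [-0.0008  0.0008  0.0001]
tin px 309 200 29 [639.6  97.1] r mm 24.9
yellow c [655.1  15. ] size [53.3 35.7] ang 6.1 box (192, 174, 45, 59)
yellow c [590.7   6.8] size [54.5 35.7] ang 7.0 box (181, 92, 50, 70)
inlay c [646.7 377.6] size [61.3 21.1] ang 74.8 box (566, 220, 56, 34)
inlay c [576.  111.2] size [45.3 16.8] ang 0.1 box (324, 96, 21, 55)
inlay c [590.6   0.6] size [62.7 40.5] ang 7.2 box (179, 88, 54, 75)
inlay c [511.4  86.4] size [53.2 52.7] ang 6.7 box (282, 0, 66, 75)
inlay c [523.   -3.1] size [55.6 39.2] ang 6.7 box (175, 0, 55, 78)
at [0.642  0.0989 0.0996] [-1.7990e+02 -3.0000e-02 -1.7338e+02] q7 96.3 -> [0.6385, 0.0965, 0.012] 186.65
shift [ 0.0123 -0.0062  0.2922] turn [-0.0006 -0.0002 -0.0001]
tin px 310 204 29 [639.5  97.2] r mm 25.0
yellow c [655.9  15.3] size [54.4 35.9] ang 6.7 box (192, 179, 45, 60)
yellow c [590.6   6.8] size [55.  35.7] ang 7.1 box (181, 97, 51, 70)
inlay c [574.6 111.4] size [47.3 16.6] ang 7.4 box (325, 99, 20, 57)
inlay c [511.6  86.3] size [52.4 52.9] ang 6.6 box (282, 7, 66, 73)
inlay c [522.5  -3.2] size [57.6 39.1] ang 6.6 box (176, 4, 55, 80)
[[314.08444015 128.03058785]
 [314.33215476  43.92861862]]
```

servo_tool(
  series=[
    [[0.009,-0.005,0.1,0,0,0,0.75],[0.009,-0.005,0.2,0,0,0,0.75],[0.009,-0.005,0.27,0,0,0,0.75],[0.009,-0.005,0.292,0,0,0,0.75],[0.009,-0.005,0.292,0,0,0,0.7],[0.009,-0.005,0.292,0,0,0,0],[0.009,-0.005,0.292,0,0,0,0],[0.009,-0.005,0.292,0,0,0,0],[0.009,-0.005,0.292,0,0,0,0],[0.009,-0.005,0.292,0,0,0,0],[0.009,-0.005,0.25,0,0,0,0],[0.009,-0.005,0.2,0,0,0,0]],
  ],
)

```text
time_s: 7.48
tool_pos: [0.6373, 0.0972, 0.0406]
tool_rot: [-180.0, -0.1, -173.4]
force: [0.3, -0.2, -0.2]
grip_width: 0.0494
grasp_force: 20.0
```

servo_tool(
  series=[
    [[0.1,0.003,0,0,0,0,0],[0.2,0.006,0,0,0,0,0],[0.3,0.009,0,0,0,0,0],[0.4,0.012,0,0,0,0,0],[0.428,0.012,0,0,0,0,0],[0.428,0.012,0.03,0,0,0,0],[0.428,0.012,0.06,0,0,0,0],[0.428,0.012,0.06,0,0,0,0],[0.428,0.012,0.06,0,0,0,0],[0.428,0.012,0.06,0,0,0,0]],
  ],
)

```text
time_s: 8.32
tool_pos: [0.5113, 0.0858, 0.0224]
tool_rot: [-179.9, 0.0, -173.4]
force: [-0.1, 0.3, -0.4]
grip_width: 0.0494
grasp_force: 20.0
```

```bash
python3 - <<'E'
from h import *
print(get_obs()["grip_width"],get_obs()["grasp_force"])
p=[*place("t",2)/1000,.012]
for i in range(2):rel(p,186.65);eyes.read_camera("wrist")
E
```

```text
0.04940769740789345 19.999928176403046
at [0.5113 0.0858 0.0224] [-1.7994e+02  2.0000e-02 -1.7340e+02] q7 93.2 -> [np.float64(0.5115108417141857), np.float64(0.08607571225967008), 0.012] 186.65
shift [-0.0007  0.0009  0.0345] turn [-0.0003  0.0001 -0.0003]
at [0.5112 0.0858 0.0224] [-1.7995e+02  2.0000e-02 -1.7339e+02] q7 93.2 -> [np.float64(0.5115108417141857), np.float64(0.08607571225967008), 0.012] 186.65
shift [-0.001   0.0008  0.0348] turn [-0.0003  0.0001 -0.0002]
```

servo_tool(
  series=[
    [[0,0.001,0.02,0,0,0,0],[0,0.001,0.035,0,0,0,0],[0,0.001,0.035,0,0,0,0],[0,0.001,0.035,0,0,0,0.85],[0,0.001,0.035,0,0,0,0.85],[0,0.001,0.035,0,0,0,0.85],[0,0,-0.08,0,0,0,0.85],[0,0,-0.2,0,0,0,0.85],[-0.1,-0.15,-0.26,0,0,0,0.85],[-0.233,-0.25,-0.26,0,0,0,0.85],[-0.233,-0.292,-0.26,0,0,0,0.85],[-0.233,-0.292,-0.26,0,0,0,0.85]],
  ],
)

```text
time_s: 9.42
tool_pos: [0.5936, 0.0001, 0.1016]
tool_rot: [-179.7, 0.3, -173.8]
force: [-0.3, -0.6, -0.8]
grip_width: 0.0737
grasp_force: 0.0
```

```bash
python3 - <<'E'
from h import *
print(place("m",1),place("m",2))
for i in range(3):
    c=cam("wrist")
rel([.5907,.0068,.012],186.65)
tins(c,place("t",1),rad=36,smax=60);tins(c,place("t",2),rad=36,smax=60)
blobs(c,(20,120,120),(32,255,255),.025,500,name="yellow")
save(c,"w5")
E
```

```text
[456.37724296 -10.96183866] [521.93320062  -3.31877546]
at [0.589  0.0071 0.0996] [ 1.7999e+02 -1.0000e-01 -1.7343e+02] q7 103.5 -> [0.5907, 0.0068, 0.012] 186.65
shift [-0.0059 -0.0016  0.2919] turn [ 0.0001 -0.0006 -0.0004]
tin px 431 38 38 [448.9  77.5] r mm 28.0
tin px 421 129 34 [512.5  84.1] r mm 26.6
yellow c [673.2  16.8] size [19.7 35.8] ang 6.5 box (295, 283, 38, 19)
yellow c [596.3   7.7] size [43.  35.1] ang 7.6 box (294, 192, 40, 47)
```

View pics/w5.png

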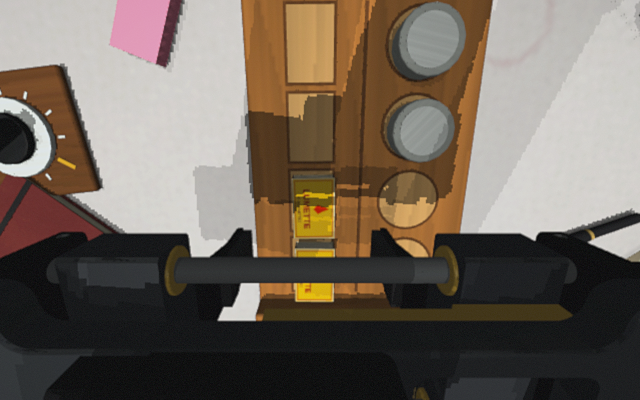

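servo_tool(
  series=[
    [[-0.006,-0.002,0.1,0,0,0,0.62],[-0.006,-0.002,0.2,0,0,0,0.62],[-0.006,-0.002,0.27,0,0,0,0.62],[-0.006,-0.002,0.292,0,0,0,0.62],[-0.006,-0.002,0.292,0,0,0,0.5],[-0.006,-0.002,0.292,0,0,0,0],[-0.006,-0.002,0.292,0,0,0,0],[-0.006,-0.002,0.292,0,0,0,0],[-0.006,-0.002,0.292,0,0,0,0],[-0.006,-0.002,0.292,0,0,0,0],[-0.006,-0.002,0.25,0,0,0,0],[-0.006,-0.002,0.2,0,0,0,0]],
  ],
)

```text
time_s: 10.57
tool_pos: [0.5906, 0.0066, 0.0404]
tool_rot: [-180.0, -0.1, -173.4]
force: [-0.0, -0.1, -1.3]
grip_width: 0.0381
grasp_force: 20.0
```

servo_tool(
  series=[
    [[0.1,-0.002,0,0,0,0,0],[0.2,-0.004,0,0,0,0,0],[0.3,-0.006,0,0,0,0,0],[0.4,-0.008,0,0,0,0,0],[0.451,-0.008,0,0,0,0,0],[0.451,-0.008,0.03,0,0,0,0],[0.451,-0.008,0.06,0,0,0,0],[0.451,-0.008,0.06,0,0,0,0],[0.451,-0.008,0.06,0,0,0,0],[0.451,-0.008,0.06,0,0,0,0]],
  ],
)

```text
time_s: 11.4
tool_pos: [0.4585, -0.0115, 0.0225]
tool_rot: [-179.9, 0.0, -173.4]
force: [-0.6, 0.3, -0.5]
grip_width: 0.0381
grasp_force: 20.0
```

```bash
python3 - <<'E'
from h import *
print(get_obs()["grip_width"],get_obs()["grasp_force"])
p=[*place("m",1)/1000,.012]
for i in range(2):rel(p,186.65);eyes.read_camera("wrist")
E
```

```text
0.03807998119688919 19.988744258880615
at [ 0.4585 -0.0115  0.0225] [-179.93    0.   -173.38] q7 100.8 -> [np.float64(0.4563772429629346), np.float64(-0.010961838661280367), 0.012] 186.65
shift [0.0068 0.0027 0.0349] turn [-0.0004  0.     -0.0001]
at [ 0.4585 -0.0115  0.0226] [-1.7994e+02  2.0000e-02 -1.7338e+02] q7 100.8 -> [np.float64(0.4563772429629346), np.float64(-0.010961838661280367), 0.012] 186.65
shift [0.0068 0.0026 0.0352] turn [-0.0003  0.0001 -0.0002]
```

servo_tool(
  series=[
    [[0,0.002,0.02,0,0,0,0],[0,0.002,0.035,0,0,0,0],[0,0.002,0.035,0,0,0,0],[0,0.002,0.035,0,0,0,0.75],[0,0.002,0.035,0,0,0,0.75],[0,0.002,0.035,0,0,0,0.75],[0,0,-0.08,0,0,0,0.75],[-0.1,0,-0.2,0,0,0,0.75],[-0.3,0.004,-0.26,0,0,0,0.75],[-0.5,0.008,-0.26,0,0,0,0.75],[-0.663,0.012,-0.26,0,0,0,0.75],[-0.663,0.012,-0.26,0,0,0,0.75]],
  ],
)

```text
time_s: 12.5
tool_pos: [0.6484, 0.0153, 0.1]
tool_rot: [179.9, 0.0, -173.3]
force: [0.1, -0.5, 1.2]
grip_width: 0.0652
grasp_force: 0.0
```

servo_tool(
  series=[
    [[0,0,0,0,0,0,0.75],[0,0,0,0,0,0,0.75],[0,0,0,0,0,0,0.75]],
  ],
)

```text
time_s: 12.75
tool_pos: [0.6454, 0.0134, 0.0989]
tool_rot: [-180.0, -0.2, -173.4]
force: [0.9, -0.4, -0.0]
grip_width: 0.0652
grasp_force: 0.0
```

```bash
python3 - <<'E'
from h import *
for i in range(3): c=cam("wrist"); print(get_obs()["tool_pos"].round(4) if hasattr(get_obs()["tool_pos"],"round") else get_obs()["tool_pos"])
rel([.6557,.0151,.012],186.65)
blobs(c,(20,120,120),(32,255,255),.025,300,name="yellow")
blobs(c,(8,60,140),(22,160,255),.008,600,name="inlay")
E
```

```text
[0.6452 0.0133 0.0996]
[0.6452 0.0135 0.1001]
[0.6454 0.0137 0.1005]
at [0.6454 0.0137 0.1005] [ 179.94    0.   -173.43] q7 105.8 -> [0.6557, 0.0151, 0.012] 186.65
shift [-0.0347  0.0004  0.2951] turn [ 0.0004  0.     -0.0005]
yellow c [656.9  15.2] size [52.9 35.7] ang 6.0 box (292, 192, 41, 57)
inlay c [649.2 103. ] size [39.  52.4] ang 8.3 box (377, 197, 56, 40)
inlay c [575.9 100.7] size [50.5 29.7] ang 8.2 box (400, 109, 37, 59)
inlay c [522.3  -3.1] size [57.6 38.6] ang 6.8 box (284, 18, 49, 78)
```

servo_tool(
  series=[
    [[-0.036,0,0.1,0,0,0,0.62],[-0.036,0,0.2,0,0,0,0.62],[-0.036,0,0.27,0,0,0,0.62],[-0.036,0,0.295,0,0,0,0.62],[-0.036,0,0.295,0,0,0,0.5],[-0.036,0,0.295,0,0,0,0],[-0.036,0,0.295,0,0,0,0],[-0.036,0,0.295,0,0,0,0],[-0.036,0,0.295,0,0,0,0],[-0.036,0,0.295,0,0,0,0],[-0.036,0,0.25,0,0,0,0],[-0.036,0,0.2,0,0,0,0]],
  ],
)

```text
time_s: 13.9
tool_pos: [0.6566, 0.0154, 0.0405]
tool_rot: [180.0, -0.1, -173.4]
force: [-0.1, 0.1, -0.3]
grip_width: 0.0382
grasp_force: 20.0
```

servo_tool(
  series=[
    [[0.1,-0.002,0,0,0,0,0],[0.2,-0.004,0,0,0,0,0],[0.3,-0.006,0,0,0,0,0],[0.4,-0.009,0,0,0,0,0],[0.451,-0.009,0,0,0,0,0],[0.451,-0.009,0.03,0,0,0,0],[0.451,-0.009,0.06,0,0,0,0],[0.451,-0.009,0.06,0,0,0,0],[0.451,-0.009,0.06,0,0,0,0],[0.451,-0.009,0.06,0,0,0,0]],
  ],
)

```text
time_s: 14.73
tool_pos: [0.5243, -0.003, 0.0221]
tool_rot: [-179.9, 0.0, -173.4]
force: [-0.1, -0.1, -1.2]
grip_width: 0.0379
grasp_force: 20.0
```

```bash
python3 - <<'E'
from h import *
print(get_obs()["grip_width"],get_obs()["grasp_force"])
p=[*place("m",2)/1000,.012]
for i in range(2):rel(p,186.65);eyes.read_camera("wrist")
E
```

```text
0.03791486106639017 19.9843168258667
at [ 0.5243 -0.003   0.0221] [-1.7994e+02  2.0000e-02 -1.7336e+02] q7 105.6 -> [np.float64(0.5219332006243745), np.float64(-0.0033187754604752156), 0.012] 186.65
shift [0.008  0.     0.0337] turn [-0.0003  0.0001 -0.0001]
at [ 0.5243 -0.003   0.0222] [-1.7995e+02  3.0000e-02 -1.7337e+02] q7 105.6 -> [np.float64(0.5219332006243745), np.float64(-0.0033187754604752156), 0.012] 186.65
shift [0.0079 0.     0.034 ] turn [-0.0003  0.0002 -0.0001]
```

servo_tool(
  series=[
    [[0,0,0.02,0,0,0,0],[0,0,0.034,0,0,0,0],[0,0,0.034,0,0,0,0],[0,0,0.034,0,0,0,0.75],[0,0,0.034,0,0,0,0.75],[0,0,0.034,0,0,0,0.75],[0,0,-0.08,0,0,0,0.75],[-0.05,0.02,-0.2,0,0,0,0.75],[-0.12,0.06,-0.3,0,0,0,0.75],[-0.18,0.11,-0.4,0,0,0,0.75],[-0.18,0.11,-0.4,0,0,0,0.75],[-0.18,0.11,-0.4,0,0,0,0.75]],
  ],
)

```text
time_s: 15.83
tool_pos: [0.5746, 0.0374, 0.1434]
tool_rot: [180.0, 0.2, -173.2]
force: [-0.7, 0.1, -0.6]
grip_width: 0.0652
grasp_force: 0.0
```

```bash
cat >> h.py <<'E'
def check():
    c=cam("top")
    for i in range(4): print("t",i+1,place("t",i+1).round(1),"m",place("m",i+1).round(1))
    blobs(c,(20,120,120),(32,255,255),.021,100,name="top yellow")
E
python3 - <<'E'
from h import *
for i in range(3): c=cam("wrist")
rel([.393,.272,.3],-100)
blobs(c,(20,120,120),(32,255,255),.025,300,name="yellow")
blobs(c,(8,60,140),(22,160,255),.008,500,name="inlay")
tins(c,place("t",1),rad=30,smax=60);tins(c,place("t",2),rad=30,smax=60)
save(c,"w6",(180,0,320,250),2.4)
t=cam("top");tins(t,[393,272],rad=45,smax=18)
check()
E
```

```text
at [0.5713 0.0351 0.1404] [-179.98   -0.19 -173.43] q7 98.9 -> [0.393, 0.272, 0.3] -100
shift [ 0.502   0.8521 -0.5308] turn [ 0.0006 -0.001  -0.408 ]
yellow c [455.5 -11.3] size [53.4 36. ] ang 6.7 box (254, 35, 42, 65)
inlay c [637.4  10.5] size [24.7 38.7] ang 6.6 box (266, 236, 35, 21)
inlay c [576.9  94.4] size [52.3 51.5] ang 8.2 box (341, 180, 48, 47)
inlay c [588.6   4.8] size [54.5 38.1] ang 6.6 box (264, 180, 36, 49)
inlay c [453.8 -13.3] size [62.  40.8] ang 6.7 box (253, 33, 45, 71)
tin px 375 71 30 [449.   78.2] r mm 26.9
tin px 371 145 27 [512.8  85.4] r mm 25.4
tin px 183 247 18 [393.8 273.4] r mm 46.3
t 1 [446.   78.4] m [456.4 -11. ]
t 2 [511.5  86.1] m [521.9  -3.3]
t 3 [577.1  93.7] m [587.5   4.3]
t 4 [642.6 101.4] m [653.  12.]
top yellow c [ 198.5 -420.2] size [22.3 77.3] ang 14.2 box (445, 321, 32, 16)
top yellow c [ 407.2 -302.3] size [32.3 51. ] ang 26.7 box (401, 234, 24, 20)
top yellow c [453.6 -10.1] size [51.5 34.6] ang 7.9 box (289, 214, 16, 21)
```

View pics/w6.png

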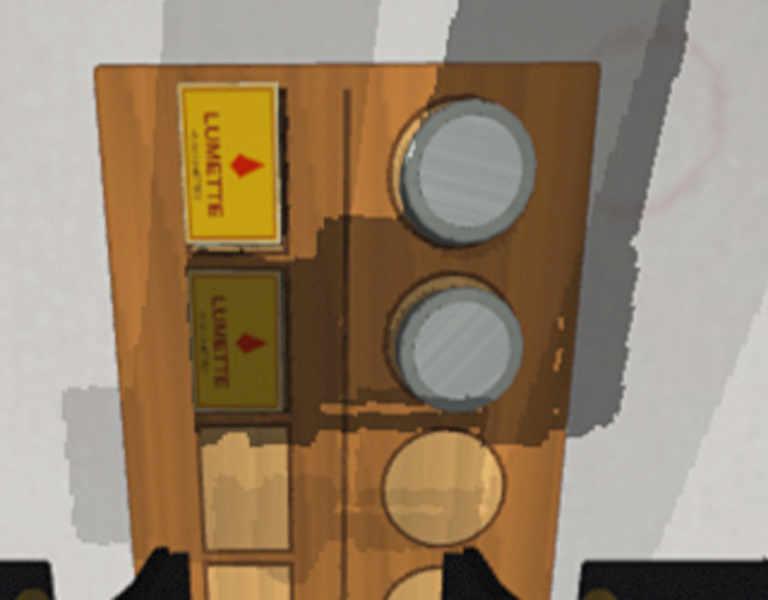

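servo_tool(
  series=[
    [[0,0.1,-0.13,0,0,0,0.85],[0.1,0.2,-0.2,0,0,-0.03,0.85],[0.16,0.3,-0.3,0,0,-0.07,0.85],[0.24,0.4,-0.4,0,0,-0.11,0.85],[0.3,0.5,-0.4,0,0,-0.15,0.85],[0.36,0.6,-0.4,0,0,-0.19,0.85],[0.42,0.7,-0.4,0,0,-0.23,0.85],[0.48,0.8,-0.4,0,0,-0.27,0.85],[0.502,0.852,-0.4,0,0,-0.31,0.85],[0.502,0.852,-0.4,0,0,-0.341,0.85],[0.502,0.852,-0.4,0,0,-0.341,0.85],[0.502,0.852,-0.4,0,0,-0.341,0.85]],
  ],
)

```text
time_s: 17.08
tool_pos: [0.3939, 0.2717, 0.2613]
tool_rot: [180.0, -0.1, -112.2]
force: [0.3, -0.7, 0.5]
grip_width: 0.0736
grasp_force: 0.0
```

```bash
python3 - <<'E'
from h import *
for i in range(4): c=cam("wrist")
rel([.393,.272,.01],-112);print(np.round(get_obs()["qpos"],0))
tins(c,[393,272],z=.024,rad=40,smax=18)
save(c,"w7")
E
```

```text
at [0.3945 0.2716 0.2619] [ 1.7999e+02 -2.0000e-02 -1.1220e+02] q7 118.4 -> [0.393, 0.272, 0.01] -112
shift [4.000e-04 5.000e-03 8.396e-01] turn [ 0.     -0.0001 -0.0011]
[-63.  -5.  24. 104.   2.  81. 118.]
tin px 312 174 28 [393.1 270. ] r mm 40.7
```

View pics/w7.png

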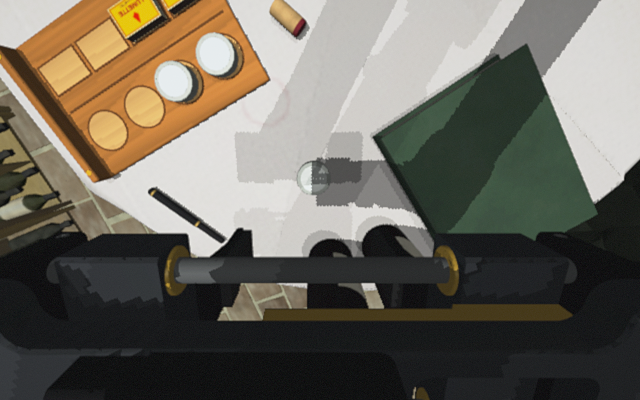

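```bash
cat >> h.py <<'E'
def cloud(c):
    v,u=np.mgrid[:400,:640];D=c["depth"]
    P=np.stack([(u-c["cx"])/c["fx"]*D,(v-c["cy"])/c["fy"]*D,D],-1)@c["R"].T+c["t"];P[D==0]=np.nan
    return P
def lid(c,near,z,rad=40,tol=.006):
    P=cloud(c);m=((np.hypot(P[...,0]*1e3-near[0],P[...,1]*1e3-near[1])<rad)&(abs(P[...,2]-z)<tol)).astype(np.uint8)
    m=cv2.morphologyEx(m,cv2.MORPH_OPEN,np.ones((3,3),np.uint8))
    for q in cv2.findContours(m,cv2.RETR_EXTERNAL,cv2.CHAIN_APPROX_NONE)[0]:
        if cv2.contourArea(q)<80: continue
        w=(pt(c,q[:,0],z)[:,:2]*1000).astype(np.float32)
        (x,y),r=cv2.minEnclosingCircle(w);print("lid",round(x,1),round(y,1),"r",round(r,1),"rect",[np.round(k,1).tolist() for k in cv2.minAreaRect(w)],"zmed",np.nanmedian(P[...,2][m>0]).round(4))
E
python3 - <<'E'
from h import *
c=cam("wrist");t=cam("top")
for x in(c,t):lid(x,[393,272],.024)
P=cloud(t);print("green",P[340,150],P[310,195]);q=P[P[...,2]>.03];q=q[(abs(q[:,0]-.35)<.13)&(abs(q[:,1]-.3)<.09)];print(len(q),q[:,2].max() if len(q) else 0, q[::15].round(3).tolist()[:12])
rel([.393,.272,.01],-112)
for i in(1,2): lid(t,place("t",i),.032);lid(c,place("t",i),.032)
E
```

```text
lid 393.2 275.2 r 24.7 rect [[393.2, 275.2], [48.3, 47.8], 67.8] zmed 0.0231
lid 392.9 275.4 r 25.3 rect [[392.8, 274.9], [45.1, 48.3], 0.5] zmed 0.0237
green [0.17175267 0.33786944 0.05473467] [0.23251488 0.24749176 0.0031929 ]
12384 0.6680875310137615 [[0.48, 0.276, 0.373], [0.48, 0.25, 0.374], [0.478, 0.272, 0.376], [0.478, 0.249, 0.373], [0.476, 0.276, 0.374], [0.476, 0.251, 0.374], [0.477, 0.227, 0.374], [0.475, 0.262, 0.375], [0.475, 0.237, 0.375], [0.473, 0.276, 0.376], [0.473, 0.253, 0.374], [0.473, 0.228, 0.373]]
at [0.3943 0.272  0.262 ] [ 180.     -0.   -112.13] q7 118.4 -> [0.393, 0.272, 0.01] -112
shift [0.0016 0.0041 0.84  ] turn [ 0.     -0.     -0.0007]
lid 447.3 78.9 r 24.9 rect [[447.2, 78.9], [45.0, 45.4], 0.5] zmed 0.0318
lid 448.0 79.6 r 25.2 rect [[447.7, 79.1], [48.1, 49.3], 67.8] zmed 0.0312
lid 512.5 86.4 r 24.8 rect [[512.5, 86.4], [45.5, 48.0], 0.4] zmed 0.0318
lid 512.0 87.3 r 25.3 rect [[511.9, 87.1], [48.5, 49.0], 61.4] zmed 0.0311
```

servo_tool(
  series=[
    [[-0.008,0.008,0.13,0,0,0,0.75],[-0.008,0.008,0.26,0,0,0,0.75],[-0.008,0.008,0.39,0,0,0,0.75],[-0.008,0.008,0.52,0,0,0,0.75],[-0.008,0.008,0.65,0,0,0,0.75],[-0.008,0.008,0.77,0,0,0,0.75],[-0.008,0.008,0.83,0,0,0,0.75],[-0.008,0.008,0.85,0,0,0,0.75],[-0.008,0.008,0.853,0,0,0,0.7],[-0.008,0.008,0.853,0,0,0,0],[-0.008,0.008,0.853,0,0,0,0],[-0.008,0.008,0.853,0,0,0,0]],
  ],
)

```text
time_s: 18.38
tool_pos: [0.3939, 0.2769, 0.008]
tool_rot: [-179.9, 0.2, -112.0]
force: [0.3, 0.3, 1.5]
grip_width: 0.0496
grasp_force: 20.0
```

servo_tool(
  series=[
    [[0,0,0,0,0,0,0],[0,0,0,0,0,0,0],[0,0,-0.1,0,0,0,0],[0,0,-0.22,0,0,0,0],[0,0,-0.34,0,0,0,0],[0,0,-0.4,0,0,0,0],[0,0,-0.4,0,0,0,0]],
  ],
)

```text
time_s: 18.97
tool_pos: [0.3953, 0.2779, 0.1313]
tool_rot: [-179.8, 0.5, -112.0]
force: [1.4, 0.6, -0.7]
grip_width: 0.0494
grasp_force: 20.0
```

```bash
python3 - <<'E'
from h import *
for i in range(2): eyes.read_camera("top")
print(get_obs()["grip_width"],get_obs()["grasp_force"])
rel([*place("t",3)/1000,.09],186.65)
E
```

```text
0.04934612250724311 19.999898672103882
at [0.3928 0.2761 0.1269] [-1.7999e+02  1.2000e-01 -1.1199e+02] q7 120.5 -> [np.float64(0.5770667993756254), np.float64(0.09371877546047523), 0.09] 186.65
shift [ 0.334  -0.7971  0.1225] turn [3.000e-04 6.000e-04 3.409e-01]
```

servo_tool(
  series=[
    [[0.04,-0.1,0.02,0,0,0.03,0],[0.08,-0.2,0.04,0,0,0.07,0],[0.13,-0.31,0.06,0,0,0.11,0],[0.17,-0.42,0.08,0,0,0.15,0],[0.22,-0.53,0.1,0,0,0.19,0],[0.26,-0.64,0.12,0,0,0.23,0],[0.3,-0.74,0.122,0,0,0.27,0],[0.334,-0.797,0.122,0,0,0.31,0],[0.334,-0.797,0.122,0,0,0.341,0],[0.334,-0.797,0.122,0,0,0.341,0],[0.334,-0.797,0.122,0,0,0.341,0],[0.334,-0.797,0.122,0,0,0.341,0]],
  ],
)

```text
time_s: 20.07
tool_pos: [0.5756, 0.0942, 0.0884]
tool_rot: [180.0, -0.1, -173.1]
force: [-0.6, 0.9, -0.5]
grip_width: 0.0492
grasp_force: 20.0
```

```bash
python3 - <<'E'
from h import *
for i in range(3): eyes.read_camera("top")
print(get_obs()["grip_width"],get_obs()["grasp_force"])
rel([*place("t",3)/1000,.015],186.65)
E
```

```text
0.049683306521884026 19.99990224838257
at [0.5762 0.0943 0.0893] [ 1.7996e+02 -3.0000e-02 -1.7321e+02] q7 96.8 -> [np.float64(0.5770667993756254), np.float64(0.09371877546047523), 0.015] 186.65
shift [-0.0026 -0.0025  0.2478] turn [ 0.0002 -0.0001  0.0008]
```

servo_tool(
  series=[
    [[-0.006,-0.002,0.08,0,0,0.001,0],[-0.006,-0.002,0.16,0,0,0.001,0],[-0.006,-0.002,0.22,0,0,0.001,0],[-0.006,-0.002,0.24,0,0,0.001,0],[-0.006,-0.002,0.248,0,0,0.001,0],[-0.006,-0.002,0.248,0,0,0.001,0],[-0.006,-0.002,0.248,0,0,0.001,0.85],[-0.006,-0.002,0.248,0,0,0.001,0.85],[-0.006,-0.002,0.248,0,0,0.001,0.85],[-0.006,-0.002,0.1,0,0,0.001,0.85],[-0.006,-0.002,0,0,0,0.001,0.85],[-0.006,-0.002,-0.12,0,0,0.001,0.85]],
  ],
)

```text
time_s: 21.22
tool_pos: [0.5782, 0.0926, 0.1265]
tool_rot: [-180.0, -0.1, -173.6]
force: [-0.2, 1.5, -0.7]
grip_width: 0.0729
grasp_force: 0.0
```

```bash
python3 - <<'E'
from h import *
for i in range(2): c=cam("wrist")
t=cam("top")
for i in(1,2,3):
    print(i,place("t",i),place("m",i))
    for x in(c,t): lid(x,place("t",i),.032,rad=36);lid(x,place("m",i),.025,rad=38,tol=.005)
print("newmatch");lid(t,[407,-302],.017);blobs(c,(20,120,120),(32,255,255),.017,300)
# dial / book geometry
P=cloud(t);h=P[...,2]
for u,v in [(385,140),(375,150),(400,160),(384,165),(378,190),(397,185),(462,228),(450,335)]: print((u,v),P[v,u].round(3))
rel([.407,-.302,.2],0)
E
```

```text
1 [445.95488405  78.43264906] [456.37724296 -10.96183866]
lid 449.6 78.7 r 24.9 rect [[449.7, 79.2], [49.2, 48.0], 4.9] zmed 0.0314
lid 455.9 -10.1 r 33.2 rect [[455.6, -10.1], [55.6, 38.2], 6.7] zmed 0.0247
lid 447.3 78.9 r 24.9 rect [[447.2, 78.9], [45.0, 45.3], 0.5] zmed 0.0317
lid 454.2 -9.8 r 32.1 rect [[454.5, -10.5], [55.9, 36.9], 7.1] zmed 0.025
2 [511.51084171  86.07571226] [521.93320062  -3.31877546]
lid 513.5 86.8 r 24.6 rect [[513.3, 86.5], [48.0, 48.2], 6.4] zmed 0.0313
lid 521.2 -2.3 r 33.2 rect [[521.3, -2.3], [55.3, 38.1], 6.3] zmed 0.0246
lid 512.5 86.5 r 24.6 rect [[512.5, 86.4], [45.5, 48.0], 0.4] zmed 0.0319
lid 520.1 -3.9 r 30.8 rect [[520.1, -3.9], [53.6, 38.1], 0.7] zmed 0.0249
3 [577.06679938  93.71877546] [587.48915829   4.32428774]
lid 577.6 93.3 r 24.7 rect [[577.8, 93.3], [48.0, 48.6], 6.4] zmed 0.0311
lid 568.3 93.8 r 21.0 rect [[564.4, 93.7], [23.0, 40.5], 1.0] zmed 0.0315
newmatch
lid 407.3 -305.0 r 31.1 rect [[407.6, -304.3], [36.9, 55.9], 26.8] zmed 0.017
 c [522.2  -6.2] size [56.1 36.8] ang 6.4 box (193, 91, 44, 62)
 c [453.9 -14.2] size [55.5 36.9] ang 6.7 box (183, 6, 48, 71)
(385, 140) [ 0.672 -0.236  0.013]
(375, 150) [ 0.646 -0.21   0.013]
(400, 160) [ 0.62  -0.275  0.013]
(384, 165) [ 0.608 -0.235  0.004]
(378, 190) [ 0.543 -0.219  0.005]
(397, 185) [ 0.551 -0.259  0.051]
(462, 228) [ 0.446 -0.383  0.142]
(450, 335) [ 0.198 -0.372  0.083]
at [0.5812 0.0933 0.1291] [ 179.89    0.4  -173.55] q7 95.4 -> [0.407, -0.302, 0.2] 0
shift [ 0.7236 -1.2436 -0.2437] turn [-0.0033  0.0011 -0.9641]
```

```bash
python3 - <<'E'
from h import *
t=cam("top");P=cloud(t)
m=(P[...,2]>.07)&(P[...,2]<.10)&(P[...,0]<.36)&(P[...,1]<-.2)&(P[...,0]>.08)
w=P[m][:,:2];print(len(w));r=cv2.minAreaRect((w*1000).astype(np.float32));print(r,cv2.boxPoints(r).round())
print("glass foot",(pt(t,[(440,237),(462,228)],.0)*1000).round(), (pt(t,[(468,227)],.155)*1000).round())
g=(P[...,2]>.03)&(abs(P[...,0]-.44)<.08)&(P[...,1]<-.32)&(P[...,1]>-.45);q=P[g];print(len(q),q.min(0),q.max(0))
s=cam("scene");print("glass foot scene",(pt(s,[(200,271)],0)*1000).round(),"rim",px(t,[[.44,-.37,.155]]))
u=[np.array([x,y,0]) for x,y in [(.42,-.36),(.44,-.38),(.45,-.40)]];print(px(s,u).round(),px(t,u).round())
E
```

```text
8284
((225.44847106933594, -370.26043701171875), (209.12123107910156, 303.1961364746094), 13.16348648071289) [[  89. -246.]
 [ 158. -542.]
 [ 362. -494.]
 [ 293. -199.]]
glass foot [[ 423. -379.    0.]
 [ 446. -436.    0.]] [[ 449. -391.  155.]]
789 [ 0.4185161  -0.4419903   0.05922112] [ 0.48110011 -0.37651694  0.15694106]
glass foot scene [[ 436. -403.    0.]] rim [[458.39371088 230.88782047]]
[[209. 260.]
 [209. 267.]
 [206. 272.]] [[433. 238.]
 [440. 230.]
 [448. 226.]]
```

```bash
python3 - <<'E'
from h import *
t=cam("top");P=cloud(t)
for y in np.arange(-.40,-.20,.02):
    m=(abs(P[...,1]-y)<.01)&(P[...,0]>.1)&(P[...,0]<.4)&(P[...,2]>.04)&(P[...,2]<.12)
    q=P[m];i=np.argsort(q[:,0])[-4:];print(y.round(2),q[i].round(3).tolist())
lid(t,[407,-304],.017)
w=cam("wrist");print(np.round(w["mount"],3).tolist())
E
```

```text
-0.4 [[0.305, -0.409, 0.078], [0.305, -0.408, 0.048], [0.305, -0.407, 0.063], [0.306, -0.409, 0.064]]
-0.38 [[0.3, -0.387, 0.044], [0.3, -0.389, 0.061], [0.3, -0.389, 0.046], [0.3, -0.388, 0.076]]
-0.36 [[0.295, -0.368, 0.045], [0.295, -0.369, 0.062], [0.295, -0.369, 0.076], [0.296, -0.369, 0.049]]
-0.34 [[0.29, -0.345, 0.07], [0.29, -0.344, 0.057], [0.29, -0.349, 0.058], [0.29, -0.349, 0.073]]
-0.32 [[0.287, -0.31, 0.068], [0.287, -0.317, 0.07], [0.287, -0.314, 0.071], [0.287, -0.311, 0.073]]
-0.3 [[0.285, -0.307, 0.071], [0.285, -0.302, 0.072], [0.285, -0.299, 0.073], [0.285, -0.309, 0.073]]
-0.28 [[0.275, -0.288, 0.07], [0.275, -0.29, 0.044], [0.275, -0.289, 0.057], [0.278, -0.29, 0.073]]
-0.26 [[0.27, -0.27, 0.068], [0.27, -0.269, 0.08], [0.27, -0.268, 0.044], [0.27, -0.27, 0.045]]
-0.24 []
-0.22 [[0.288, -0.21, 0.083], [0.29, -0.21, 0.054], [0.29, -0.21, 0.082], [0.291, -0.212, 0.042]]
lid 408.6 -303.8 r 31.4 rect [[408.3, -303.9], [37.3, 56.7], 28.4] zmed 0.0168
[[0.0, -0.964, -0.265, 0.072], [1.0, 0.0, -0.001, 0.0], [0.001, -0.265, 0.964, -0.161], [0.0, 0.0, 0.0, 1.0]]
```

servo_tool(
  series=[
    [[0.04,-0.1,-0.05,0,0,0.03,0.85],[0.1,-0.2,-0.1,0,0,0.07,0.85],[0.16,-0.32,-0.15,0,0,0.11,0.85],[0.22,-0.44,-0.15,0,0,0.15,0.85],[0.28,-0.56,-0.15,0,0,0.19,0.75],[0.34,-0.68,-0.15,0,0,0.23,0.75],[0.4,-0.79,-0.15,0,0,0.27,0.75],[0.46,-0.9,-0.15,0,0,0.31,0.75],[0.55,-0.96,-0.15,0,0,0.35,0.75],[0.65,-1,-0.15,0,0,0.383,0.75],[0.71,-1,-0.15,0,0,0.383,0.75],[0.71,-1,-0.15,0,0,0.383,0.75]],
  ],
)

```text
time_s: 22.57
tool_pos: [0.3965, -0.2303, 0.1691]
tool_rot: [-180.0, -0.3, 117.2]
force: [0.7, -0.4, -0.1]
grip_width: 0.0649
grasp_force: 0.0
```

```bash
python3 - <<'E'
from h import *
for i in range(2): eyes.read_camera("top")
rel([.408,-.3043,.10],117.5)
E
```

```text
at [ 0.4004 -0.2284  0.17  ] [ 1.7992e+02 -9.0000e-02  1.1752e+02] q7 46.3 -> [0.408, -0.3043, 0.1] 117.5
shift [-0.2363 -0.0948  0.2329] turn [ 0.0005 -0.0005  0.0001]
```

servo_tool(
  series=[
    [[-0.1,-0.04,0.05,0,0,0,0.75],[-0.2,-0.08,0.1,0,0,0,0.75],[-0.236,-0.095,0.2,0,0,0,0.75],[-0.236,-0.095,0.233,0,0,0,0.75],[-0.236,-0.095,0.233,0,0,0,0.75],[-0.236,-0.095,0.233,0,0,0,0.75]],
  ],
)

```text
time_s: 23.17
tool_pos: [0.408, -0.3045, 0.1]
tool_rot: [-179.8, -0.0, 117.6]
force: [0.2, -0.0, 0.6]
grip_width: 0.0654
grasp_force: 0.0
```

```bash
python3 - <<'E'
from h import *
for i in range(3): c=cam("wrist")
lid(c,[408,-304],.017,tol=.005)
blobs(c,(20,120,120),(32,255,255),.017,300)
rel([.408,-.3043,.006],117.5)
save(c,"w8")
E
```

```text
lid 409.2 -304.1 r 32.9 rect [[409.2, -304.1], [36.8, 55.3], 27.6] zmed 0.0165
 c [ 412.8 -313. ] size [34.7 35.2] ang 29.3 box (291, 196, 38, 38)
 c [ 165.7 -445.9] size [11.  85.6] ang 11.1 box (0, 174, 13, 84)
at [ 0.4097 -0.3044  0.1022] [1.7978e+02 6.0000e-02 1.1762e+02] q7 74.7 -> [0.408, -0.3043, 0.006] 117.5
shift [ 0.0033 -0.0062  0.3205] turn [0.0012 0.0003 0.0007]
```

View pics/w8.png

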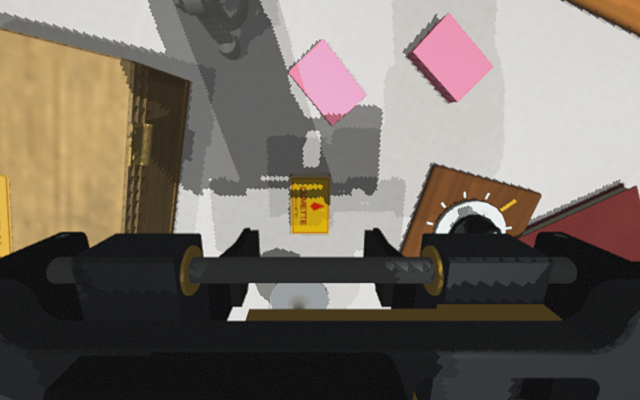

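servo_tool(
  series=[
    [[0,0.002,0.1,0,0,0,0.7],[0,0.002,0.2,0,0,0,0.65],[0,0.002,0.28,0,0,0,0.65],[0,0.002,0.316,0,0,0,0.65],[0,0.002,0.316,0,0,0,0.6],[0,0.002,0.316,0,0,0,0],[0,0.002,0.316,0,0,0,0],[0,0.002,0.316,0,0,0,0],[0,0.002,0.316,0,0,0,0],[0,0.002,0.316,0,0,0,0],[0,0.002,0.316,0,0,0,0]],
  ],
)

```text
time_s: 24.23
tool_pos: [0.4101, -0.3054, 0.0076]
tool_rot: [179.9, 0.1, 117.5]
force: [0.1, 1.0, 7.3]
grip_width: 0.0382
grasp_force: 20.0
```

```bash
python3 - <<'E'
from h import *
for i in range(2): eyes.read_camera("top")
o=get_obs();print(o["grip_width"],o["grasp_force"],o["force"])
rel([*place("m",3)/1000,.09],186.65)
E
```

```text
0.03776562699718336 20.004829466342926 [-0.79183023  1.40896824  8.21173419]
at [ 0.4101 -0.3054  0.0076] [1.7986e+02 9.0000e-02 1.1752e+02] q7 83.2 -> [np.float64(0.5874891582858144), np.float64(0.004324287740329929), 0.09] 186.65
shift [ 0.6419  1.002  -0.2733] turn [ 0.0004  0.0009 -0.3841]
```

servo_tool(
  series=[
    [[0,0,-0.1,0,0,0,0],[0,0,-0.22,0,0,0,0],[0.05,0.06,-0.29,0,0,-0.03,0],[0.11,0.16,-0.29,0,0,-0.07,0],[0.18,0.27,-0.29,0,0,-0.11,0],[0.24,0.38,-0.29,0,0,-0.15,0],[0.31,0.49,-0.29,0,0,-0.19,0],[0.38,0.6,-0.29,0,0,-0.23,0],[0.45,0.71,-0.29,0,0,-0.27,0],[0.52,0.82,-0.29,0,0,-0.31,0],[0.58,0.92,-0.29,0,0,-0.35,0],[0.637,1,-0.29,0,0,-0.384,0]],
  ],
)

```text
time_s: 25.33
tool_pos: [0.5881, 0.0064, 0.0935]
tool_rot: [180.0, 0.1, -172.9]
force: [0.4, -1.1, 0.2]
grip_width: 0.0378
grasp_force: 20.0
```

servo_tool(
  series=[
    [[0,0,0,0,0,0,0],[0,0,0,0,0,0,0],[0,0,0,0,0,0,0],[0,0,0,0,0,0,0]],
  ],
)

```text
time_s: 25.67
tool_pos: [0.586, 0.0014, 0.0932]
tool_rot: [-180.0, 0.0, -173.6]
force: [0.1, 0.0, 0.1]
grip_width: 0.0381
grasp_force: 20.0
```

```bash
python3 - <<'E'
from h import *
for i in range(2): eyes.read_camera("top")
o=get_obs();print(o["grip_width"],o["grasp_force"],o["force"])
p=place("m",3)+1.5*EX
rel([*p/1000,.016],186.65)
E
```

```text
0.0379842642338533 19.9995356798172 [ 0.52830501 -0.58401818 -0.26771837]
at [0.5861 0.0016 0.0932] [-1.8000e+02  1.0000e-02 -1.7355e+02] q7 106.4 -> [np.float64(0.5889790664144834), np.float64(0.00449799372216641), 0.016] 186.65
shift [-0.0107  0.0085  0.2573] turn [-0.      0.0001 -0.0011]
```

servo_tool(
  series=[
    [[-0.011,0.0085,0.08,0,0,-0.001,0],[-0.011,0.0085,0.16,0,0,-0.001,0],[-0.011,0.0085,0.22,0,0,-0.001,0],[-0.011,0.0085,0.245,0,0,-0.001,0],[-0.011,0.0085,0.256,0,0,-0.001,0],[-0.011,0.0085,0.257,0,0,-0.001,0],[-0.011,0.0085,0.257,0,0,-0.001,0.75],[-0.011,0.0085,0.257,0,0,-0.001,0.75],[-0.011,0.0085,0.257,0,0,-0.001,0.75],[-0.011,0.0085,0.1,0,0,-0.001,0.75],[-0.011,0.0085,0,0,0,-0.001,0.75],[-0.011,0.0085,-0.12,0,0,-0.001,0.75]],
  ],
)

```text
time_s: 26.77
tool_pos: [0.5892, 0.0058, 0.1304]
tool_rot: [-180.0, -0.0, -173.2]
force: [0.7, 0.8, -0.1]
grip_width: 0.0633
grasp_force: 0.0
```

```bash
python3 - <<'E'
from h import *
for i in range(3): c=cam("wrist")
t=cam("top")
for i in(1,2,3):
    print(i,place("t",i),place("m",i))
    for x in(c,t): lid(x,place("t",i),.032,rad=36);lid(x,place("m",i),.025,rad=38,tol=.005)
D=(374,178,60,50);save(t,"dial",(360,150,70,70),8)
rel([.55,-.25,.2],186.65)
E
```

```text
1 [445.95488405  78.43264906] [456.37724296 -10.96183866]
lid 449.9 77.6 r 25.3 rect [[449.9, 77.8], [48.5, 49.5], 6.8] zmed 0.0313
lid 455.9 -10.8 r 33.2 rect [[455.9, -10.8], [55.7, 36.8], 6.8] zmed 0.0247
lid 454.2 -9.8 r 32.1 rect [[454.5, -10.5], [55.9, 36.9], 7.1] zmed 0.0249
2 [511.51084171  86.07571226] [521.93320062  -3.31877546]
lid 513.8 85.5 r 24.8 rect [[514.1, 85.6], [48.2, 49.2], 6.8] zmed 0.0312
lid 520.9 -3.4 r 33.1 rect [[520.9, -3.2], [55.3, 36.7], 6.7] zmed 0.0245
lid 519.8 -3.5 r 30.8 rect [[519.9, -3.0], [55.3, 36.9], 6.3] zmed 0.0248
3 [577.06679938  93.71877546] [587.48915829   4.32428774]
lid 577.6 92.0 r 25.0 rect [[577.9, 92.4], [48.1, 49.1], 6.8] zmed 0.0311
lid 588.6 5.2 r 32.6 rect [[588.6, 5.2], [54.4, 36.8], 6.8] zmed 0.0245
lid 573.4 1.5 r 19.8 rect [[573.7, 1.2], [26.6, 32.0], 6.8] zmed 0.0248
at [0.5904 0.0064 0.1303] [ 179.95    0.18 -173.19] q7 105.1 -> [0.55, -0.25, 0.2] 186.65
shift [ 0.2343 -0.8323 -0.2337] turn [0.0003 0.001  0.0009]
```

View pics/dial.png

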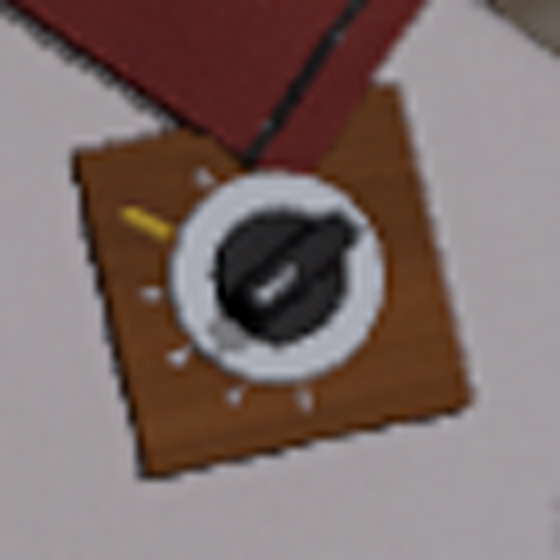

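servo_tool(
  series=[
    [[0.03,-0.1,-0.05,0,0,0.03,0.75],[0.06,-0.21,-0.1,0,0,0.07,0.75],[0.09,-0.32,-0.15,0,0,0.11,0.75],[0.12,-0.43,-0.18,0,0,0.15,0.75],[0.15,-0.54,-0.2,0,0,0.19,0.6],[0.18,-0.65,-0.2,0,0,0.23,0.6],[0.21,-0.75,-0.2,0,0,0.27,0.6],[0.234,-0.815,-0.2,0,0,0.31,0.6],[0.234,-0.815,-0.2,0,0,0.321,0.6],[0.234,-0.815,-0.2,0,0,0.321,0.6],[0.234,-0.815,-0.2,0,0,0.321,0.6],[0.234,-0.815,-0.2,0,0,0.321,0.6]],
  ],
)

```text
time_s: 27.97
tool_pos: [0.5489, -0.2434, 0.1878]
tool_rot: [-180.0, -0.1, 129.2]
force: [-0.2, -0.4, -0.4]
grip_width: 0.0523
grasp_force: 0.0
```

```bash
python3 - <<'E'
from h import *
for i in range(3): c=cam("wrist")
P=cloud(c);m=(abs(P[...,2]-.052)<.006)&(np.hypot(P[...,0]-.555,P[...,1]+.25)<.04)
w=(P[m][:,:2]*1000).astype(np.float32);r=cv2.minAreaRect(w);print(len(w),r,w.mean(0))
m=(abs(P[...,2]-.052)<.006);ys,xs=np.nonzero(m&(np.hypot(P[...,0]-.555,P[...,1]+.25)<.04));print(xs.mean(),ys.mean())
q=px(c,[[.555,-.25,.03]])[0].astype(int);save(c,"dial2",(max(q[0]-90,0),max(q[1]-80,0),180,140),4)
print(q);rel([.555,-.25,.026],129)
E
```

```text
440 ((559.1581420898438, -259.383544921875), (13.981217384338379, 40.71371078491211), 40.6727294921875) [ 558.9502  -259.11432]
308.64772727272725 207.65681818181818
[311 194]
at [ 0.5491 -0.2437  0.1885] [ 1.7999e+02 -4.0000e-02  1.2917e+02] q7 76.5 -> [0.555, -0.25, 0.026] 129
shift [-0.029   0.0019  0.5418] turn [ 0.0001 -0.0002  0.0009]
```

View pics/dial2.png

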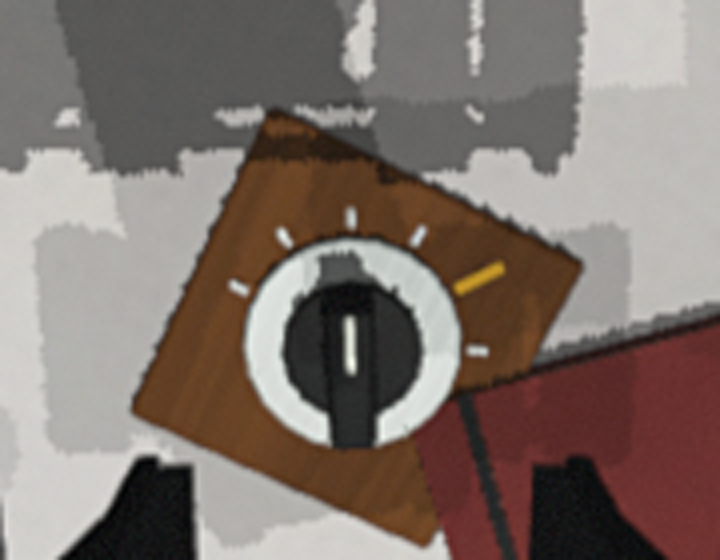

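```bash
python3 - <<'E'
from h import *
c=cam("wrist")
hsv=cv2.cvtColor(c["frame"],cv2.COLOR_RGB2HSV);m=cv2.inRange(hsv,np.array((17,150,120)),np.array((30,255,255)));m[:170]=0;m[195:]=0;m[:,:325]=0;m[:,360:]=0
q=max(cv2.findContours(m,cv2.RETR_EXTERNAL,cv2.CHAIN_APPROX_NONE)[0],key=cv2.contourArea)
w=pt(c,q[:,0],.008)*1000;mm=w.mean(0);k=np.array([559.1,-259.3]);d=mm[:2]-k
print(mm,np.linalg.norm(d),np.degrees(np.arctan2(d[1],d[0])))
vx,vy=cv2.fitLine(w[:,:2].astype(np.float32),cv2.DIST_L2,0,.01,.01)[:2].ravel();print("mark axis",np.degrees(np.arctan2(vy,vx)))
P=cloud(c);n=(abs(P[...,2]-.052)<.006)&(np.hypot(P[...,0]-.559,P[...,1]+.259)<.03)
print(cv2.minAreaRect((P[n][:,:2]*1000).astype(np.float32)))
rel([.5591,-.2593,.028],130.7)
E
```

```text
[ 577.19362322 -219.99736545    8.        ] 43.26749685423411 65.28023232126678
mark axis 67.4421
((559.4672241210938, -259.5049133300781), (13.711501121520996, 40.9935188293457), 39.37889862060547)
at [ 0.5491 -0.2439  0.1887] [ 1.7998e+02 -2.0000e-02  1.2915e+02] q7 76.5 -> [0.5591, -0.2593, 0.028] 130.7
shift [-0.0611 -0.0066  0.5356] turn [ 0.0001 -0.0001 -0.0086]
```

servo_tool(
  series=[
    [[-0.061,-0.007,0.05,0,0,-0.005,0.4],[-0.061,-0.007,0.17,0,0,-0.005,0.4],[-0.061,-0.007,0.29,0,0,-0.005,0.4],[-0.061,-0.007,0.41,0,0,-0.005,0.4],[-0.061,-0.007,0.5,0,0,-0.005,0.4],[-0.061,-0.007,0.53,0,0,-0.005,0.4],[-0.061,-0.007,0.536,0,0,-0.005,0.4],[-0.061,-0.007,0.536,0,0,-0.005,0.4]],
  ],
  grip_force=15,
)

```text
time_s: 28.83
tool_pos: [0.5591, -0.2606, 0.0288]
tool_rot: [180.0, 0.0, 130.0]
force: [-0.3, 0.3, -0.2]
grip_width: 0.0349
grasp_force: 0.0
```

servo_tool(
  series=[
    [[0,0,0,0,0,0,0],[0,0,0,0,0,0,0],[0,0,0,0,0,0,0],[0,0,0,0,0,0,0],[0,0,0,0,0,0,0],[0,0,0,0,0,0,0]],
  ],
)

```text
time_s: 29.33
tool_pos: [0.5592, -0.2608, 0.0292]
tool_rot: [179.9, 0.1, 129.9]
force: [-0.9, 0.5, 5.6]
grip_width: 0.0137
grasp_force: 15.0
```

```bash
python3 - <<'E'
from h import *
o=get_obs();print(o["grip_width"],o["grasp_force"],o["force"],o["wrist_torque"])
rel([.5593,-.2594,.028],66)
E
```

```text
0.013726389034536747 15.000576926395297 [-0.86802734  0.49604586  5.64831249] [ 0.07626496  0.21769924 -0.05400384]
at [ 0.5592 -0.2608  0.0292] [1.7994e+02 6.0000e-02 1.2992e+02] q7 85.2 -> [0.5593, -0.2594, 0.028] 66
shift [0.0034 0.0034 0.0039] turn [5.000e-04 1.000e-04 3.551e-01]
```

servo_tool(
  series=[
    [[0.003,0.002,0,0,0,0.03,0],[0.003,0.002,0,0,0,0.065,0],[0.003,0.002,0,0,0,0.1,0],[0.003,0.002,0,0,0,0.135,0],[0.003,0.002,0,0,0,0.17,0],[0.003,0.002,0,0,0,0.205,0],[0.003,0.002,0,0,0,0.24,0],[0.003,0.002,0,0,0,0.275,0],[0.003,0.002,0,0,0,0.31,0],[0.003,0.002,0,0,0,0.335,0],[0.003,0.002,0,0,0,0.355,0],[0.003,0.002,0,0,0,0.355,0]],
  ],
)

```text
time_s: 30.33
tool_pos: [0.5587, -0.2609, 0.0292]
tool_rot: [179.9, 0.1, 65.8]
force: [-0.8, -1.4, 5.6]
grip_width: 0.014
grasp_force: 15.0
```

servo_tool(
  series=[
    [[0,0,0,0,0,0,0],[0,0,0,0,0,0,0],[0,0,0,0,0,0,0]],
  ],
)

```text
time_s: 30.58
tool_pos: [0.5587, -0.2609, 0.0292]
tool_rot: [179.9, 0.1, 66.0]
force: [0.2, -1.3, 4.9]
grip_width: 0.0139
grasp_force: 15.0
```

servo_tool(
  series=[
    [[0,0,0,0,0,0,0.45],[0,0,0,0,0,0,0.45],[0,0,0,0,0,0,0.45],[0,0,0,0,0,0,0.45],[0,0,-0.1,0,0,0,0.45],[0,0,-0.22,0,0,0,0.45],[0,0,-0.35,0,0,0,0.45],[0,0,-0.48,0,0,0,0.45],[0,0,-0.56,0,0,0,0.45],[0,0,-0.6,0,0,0,0.45],[0,0,-0.6,0,0,0,0.45],[0,0,-0.6,0,0,0,0.45]],
  ],
)

```text
time_s: 31.58
tool_pos: [0.5583, -0.2589, 0.2072]
tool_rot: [-180.0, -0.0, 66.0]
force: [-1.0, 0.1, -0.7]
grip_width: 0.039
grasp_force: 0.0
```

```bash
python3 - <<'E'
from h import *
for i in range(3): c=cam("wrist")
P=cloud(c);n=(abs(P[...,2]-.052)<.006)&(np.hypot(P[...,0]-.559,P[...,1]+.259)<.03)
print(cv2.minAreaRect((P[n][:,:2]*1000).astype(np.float32)))
hsv=cv2.cvtColor(c["frame"],cv2.COLOR_RGB2HSV);m=cv2.inRange(hsv,np.array((17,150,120)),np.array((30,255,255)))
for q in cv2.findContours(m,cv2.RETR_EXTERNAL,cv2.CHAIN_APPROX_NONE)[0]:
    w=pt(c,q[:,0],.008).mean(0)*1000;d=w[:2]-[559.2,-259.4]
    if np.linalg.norm(d)<60: print("mark",w,np.degrees(np.arctan2(d[1],d[0])))
t=cam("top")
for i in range(1,5):
    print(i,place("t",i).round(1),place("m",i).round(1));lid(t,place("t",i),.032,rad=36);lid(t,place("m",i),.025,rad=38,tol=.005)
a=c["frame"][90:300,200:440,::-1];b=t["frame"][110:280,150:480,::-1]
a=cv2.resize(a,(380,332));b=cv2.resize(b,(780,402)) ;a=cv2.copyMakeBorder(a[:190],0,0,0,400,cv2.BORDER_CONSTANT);cv2.imwrite("pics/fin.png",np.vstack([a,b]))
E
```

```text
((560.2635498046875, -260.1290283203125), (41.856773376464844, 13.030210494995117), 65.9837417602539)
mark [ 577.75539728 -218.91528919    8.        ] 65.37654652886744
1 [446.   78.4] [456.4 -11. ]
lid 448.1 78.4 r 24.7 rect [[447.2, 78.9], [45.0, 45.4], 0.5] zmed 0.0318
lid 454.3 -11.0 r 32.7 rect [[454.5, -10.7], [55.9, 37.2], 7.1] zmed 0.0249
2 [511.5  86.1] [521.9  -3.3]
lid 512.5 86.5 r 24.6 rect [[512.5, 86.4], [45.5, 48.0], 0.4] zmed 0.0318
lid 519.8 -3.5 r 30.8 rect [[520.1, -3.9], [53.6, 38.1], 0.7] zmed 0.0246
3 [577.1  93.7] [587.5   4.3]
lid 577.1 93.0 r 24.7 rect [[576.6, 93.3], [47.0, 48.3], 45.8] zmed 0.0317
lid 587.8 4.6 r 32.1 rect [[587.8, 5.4], [55.7, 36.9], 6.9] zmed 0.0247
4 [642.6 101.4] [653.  12.]
```

View pics/fin.png

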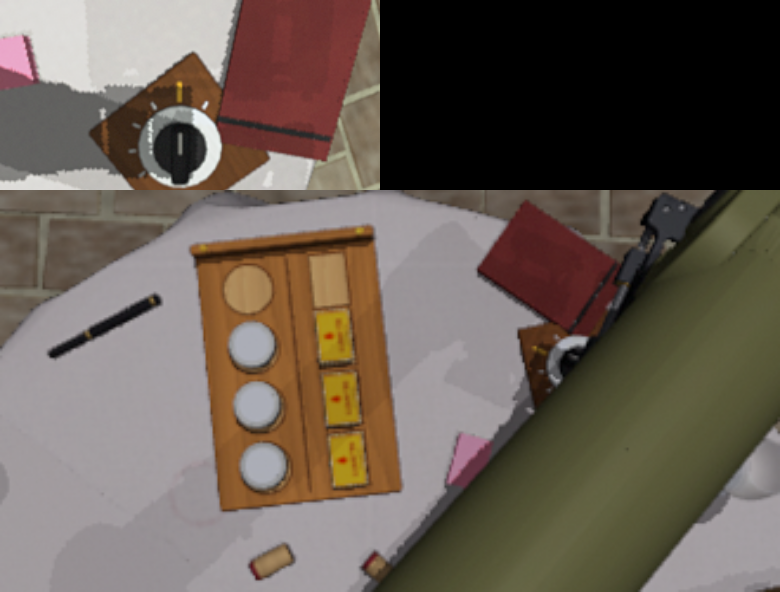

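```bash
python3 -c "
from cell import env
print(env.sign_off())"
```

```text
the job is handed in; nothing more can be done
None
```

The shelf is restocked and the job is handed in at about 32 s. The older pieces are in the two front places in order, the only new tin and the only new matchbox in view are in the third places, and the dial points at the long brass mark. The pieces lie within about 2 mm of centre, and I moved nothing else.

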